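# Take the copper panel from the leaning rack to the hammering rest

## Task

Free the panels by pressing the red release button in the lever's grip and swinging the lever all the way down, which lifts the red keeper bar off the rack. Then slide the copper panel up out of its slot by its top edge and set it down gently on the sloping hammering rest, right way up, near the middle, foot fully down on the ledge and flat against the board. Leave the lever down, and leave the brass panel and the other things on the bench where they are.

Things in the scene. Friction and masses are not known exactly. Their poses are not given: they have to be found in the camera images.
- rack: wooden rack fixed to the bench, base 250 (x) by 180 mm (y), side boards 74 mm high with 5 mm free beside each panel edge; lever on its +y side. Origin: centre of its underside, z up. Two slots one behind the other along its x, leaning 30 degrees from vertical: panel tops lie towards the rack's -x (robot's side). Panel top edges are 165 mm above the bench
- slot0 (a point): where a panel's origin stands in the slot nearer the robot, 24 mm above the bench. A slot is 12 mm wide, 150 mm long along y, and holds the lowest 48 mm of a panel
- slot1 (a point): the same for the other slot, 84 mm farther along the rack's x; so the panels' middle planes are 73 mm apart square to their faces, and the nearer one stands 42 mm higher seen along the slots
- pivot (a point): point on the lever's hinge axis, which is parallel to the rack's x; at (-38, 104, 100) mm in the rack's frame. The lever stands at this x and points from here to the rack's +y. A fixed steel stop arm runs beside it, 81 mm out from the pivot, 19 degrees above level
- lever (a joint): lever angle (rad), 0 to 0.72: at 0 it rises 28 degrees above level, at 0.72 it points 13 degrees below level (fully down). Starts at 0 to 0.06, latched: it cannot pass about 0.12 until the release button has been pressed at least 4.5 mm. Stiff hinge: stays where left; about 6 N on the button swings it
- keeper (a point): middle of the red keeper bar carried by the lever: 10 mm thick, 170 mm long along the rack's x. With the lever up it lies 3 to 4 mm above the panels' top edges, 60 mm to +y of their middle, and holds them in; as the lever goes down it swings outwards (+y), clear of the panels past 0.5 rad
- release (a joint): travel of the red release button (m), 0 out to 0.006 fully in; spring, 1.4 N at first to 4 N fully in, square to the lever. Pushing on it presses it in first, then swings the lever
- button_top (a point): middle of the red button's top face (26 mm along the rack's x, 46 mm along the lever); 150 mm from the pivot along the lever and, when out, 21 mm above the lever's centre line through the pivot. The black grip round it is 34 mm wide, 85 mm long; pressed in, the button still stands 6 mm above the grip
- copper_panel: the panel to move: copper coloured, with a dark ring of 100 mm on its outer face; sheet metal on a stiff core, 140 mm wide, 160 tall, 9 thick, standing in one of the rack's two slots. Origin: centre of its bottom edge face; z up the panel to the top edge, y along its width, x through it (upper face looks to +x). Mass 0.35 to 0.6 kg
- brass_panel: yellow brass coloured bystander; sheet metal on a stiff core, 140 mm wide, 160 tall, 9 thick, standing in one of the rack's two slots. Origin: centre of its bottom edge face; z up the panel to the top edge, y along its width, x through it (upper face looks to +x)
- rest_face: sloping wooden rest fixed on a 190 mm square base: board 180 mm wide leaning 38 degrees, top towards the robot, face looking up and away from the robot. Origin: middle of the corner of ledge and board face, 62 mm above the bench; z up along the face, x square out of it, y along the ledge. A seated panel has its origin at x = 4.5 mm, z = 0 here
- board_top (a point): middle of the upper edge of the rest's board face, 96 mm up from the ledge (a seated panel stands 64 mm above it). The ledge is square to the board, 36 mm deep, with a lip 5 mm high on its outer 6 mm
- hammer: bystander: hammer 260 mm long lying flat, on the left side of the bench; origin under its middle
- mallet: bystander: wooden mallet, head 85 mm, handle 220 mm, on the right side of the bench; origin under the head
- rivet_jar: bystander: amber jar, 68 mm across, 85 mm high, beyond the rack; origin under its middle
- copper_bowl: bystander: copper bowl, 120 mm across, 45 mm high, beyond the rack; origin under its middle
- dolly: bystander: round steel hand anvil, 70 mm across, 60 mm high, beyond the rest; origin under its middle
- wax_block: bystander: yellow block 70 x 45 x 35 mm, on the left; origin under its middle
Mind the look-alikes: they are no part of the job. What is shaped like the copper_panel but blue is not meant.

How it is judged (in metres and radians):
On the way, in this order (a step that is already met when the one before it is completed fails the run):
1. the lever has been swung all the way down (value of joint lever above 0.62 rad), for 0.2 s.
2. the copper panel has been slid up clear of its slot (z of copper_panel in the frame of rack above 0.08 m and angle between copper_panel's own z axis and vertical below 1 rad), for 0.1 s.
At the end, for the whole second after the job is handed in: copper panel on the rest: foot within 6 mm of ledge and board, within 30 mm of the middle, parallel to the board within 0.08 rad, level along the ledge within 0.1 rad, right way up, still; lever above 0.58 rad; brass panel within 20 mm of its start (x of copper_panel in the frame of rest_face between -0.001 and 0.01 m and y of copper_panel in the frame of rest_face between -0.03 and 0.03 m and z of copper_panel in the frame of rest_face between -0.004 and 0.006 m and angle between the z axis of copper_panel and the z axis of rest_face, either way round below 0.08 rad and angle between the y axis of copper_panel and the y axis of rest_face, either way round below 0.1 rad and angle between copper_panel's own z axis and vertical below 1 rad and linear speed of copper_panel below 0.01 m/s and value of joint lever above 0.58 rad and distance of brass_panel from where it was at the start of the episode below 0.02 m); the robot touches nothing.
It fails at once if the brass panel is pulled or knocked more than 25 mm (distance of brass_panel from where it was at the start of the episode above 0.025 m).
It fails at once if another thing on the bench is shifted more than 40 mm (distance of any of hammer, mallet, rivet_jar, copper_bowl, dolly, wax_block from where it was at the start of the episode above 0.04 m).
It fails at once if the copper panel is dropped or banged onto the rest (faster than 0.35 m/s within 20 mm of the ledge) (linear speed of copper_panel above 0.35 m/s and z of copper_panel in the frame of rest_face between -0.02 and 0.02 m and x of copper_panel in the frame of rest_face between -0.01 and 0.04 m and y of copper_panel in the frame of rest_face between -0.09 and 0.09 m).
It also fails if it takes over 61 s, if anything falls off the work surface, if the arm or the gripper's body presses on something with over 40 N, if the wrist force passes 120 N, or if a joint passes its speed limit or range.

## Robot

A 6-joint arm with a two-finger parallel gripper is mounted at the origin on the work surface. World frame = base frame: x ahead of the robot, y to its left, z up, the work surface at z = 0. Lengths are in mm, angles in rad, forces in N, time in s.
With the tool pointing down it reaches from about 250 to 775 mm from the base axis. Payload 4 kg.
Tool frame: the origin (TCP) lies midway between the tips of the shut fingers; the grasp point (between the pads) lies bot.grip_depth behind it (bot.grip_depth is the distance from the TCP to the grasp point, in mm); y points along the fingers, z is the direction in which the jaws open and shut, and the axes are right-handed (so a half turn about y gives the same grasp; the last joint's range is limited). The gripper opens to 85 mm and grips with 20 to 120 N. Pads are 22 mm wide; open, the fingers measure 114 mm over their backs; the gripper's body (76 mm by 85 mm) begins 54 mm behind the grasp point. The pads swing forward as they close: fully open they stand 13 mm farther back than shut.
Start: joints at [1.18, 0.087, 1.371, -0, 1.684, -0.103], TCP at [156.123, 527.393, 231.341] pointing down, gripper open.
Joint ranges: [-3.1, 3.1], [-0.76, 2.03], [0.27, 2.55], [-1.08, 4.22], [0.17, 2.65], [-2.57, 2.57]. Speed limits (rad/s): [2.79, 2.79, 3.14, 3.14, 3.14, 3.14].

## Interface

Orientations are given as a rotation vector (axis times angle).
In Python, from station import bot gives the robot as it stands.
- The arm moves only by the tool jog_arm, never from a script. Its arguments are lists of equal length, an entry for each row: "travel": the shift along the world's x, y, z in cm, a list of three; "turn": the turn about the world's z in degrees; "hand": the opening, from 0 (shut) to 1 (fully open). A call has exactly 5 rows; each row shifts and turns the pose as measured when the row begins; what a row does not reach is not made up. A row lasts 1/8 s, in which the tool goes at most 62.5 mm and 10.7 degrees, less where a joint would pass 70% of its speed; a pose out of reach is approached as far as the arm can. A call with a gripper value outside its range is refused whole. The fingers move at their own pace and stop on an object; the grip force is fixed at half the most. Time passes only in rows, so rows that do not move let the fingers close, or fill a call up. It gives the time, the measured TCP pose, the force and the opening at its end, in the units of the state.
- bot.observe(): the state, without advancing time (a new reading comes with each control period).
- bot.grab_frame(name): name is "side" or "top" or "wrist"; returns the picture (480x640x3 uint8, red, green, blue); there is no depth.
- bot.get_calibration(name): a dict with "fx", "fy", "cx", "cy" (pixels), "pose" (4x4, takes a point from camera to world coordinates); the wrist camera has in their place "T_tool_cam" (4x4, takes a point from camera to tool coordinates, whose origin is the TCP and whose axes are the tool frame's). Camera axes: x right, y down, z forward; pixel columns grow to the right and rows downward; lengths in mm; the calibration is good to about 2 mm. A picture is of the moment at which its call begins: read the wrist's pose just before it. get_calibration takes no time and is no camera call.
- bot.hand_in(): hands the job in, once; it reports no verdict.
Trained networks look in the newest picture that a camera, given by its name, has taken for a name from the list of things; names that differ only in an ending like _2 or _b are one class to them, and where a whole thing is asked for, a point or a joint stands for the part that bears it (a point fixed in the world has none). Each returns a list of dicts, best first, with "p" (0 to 1); they miss things now and then, are a little off and sometimes report something else, mostly with a low value. They report only what shows in the picture. A call takes as long as a camera call. They do not tell look-alikes from the thing itself.
- bot.boxes_of(name, camera): "bbox" ([left, top, width, height] in pixels, round what is visible of it).
- bot.landmark_of(name, camera): "xy" ([column, row] in pixels: a listed point, or the origin of a listed thing).
The state is a dict: "t": time; "joint_pos": joint angles; "dq": joint speeds; "effort": joint torques, N m; "ee_pos": TCP position; "ee_rot": TCP orientation; "contact_force": force on the tool from outside, world axes, zero at the start; "ft_torque": the same for the moment, N m; "width": opening from 0.0 (shut) to 1.0 (fully open).
Only numpy, scipy, OpenCV 4.12 (cv2) and the standard library are available. Lean on these libraries where they do the work, as an engineer would, in place of code of your own. Each camera call takes 0.05 s, during which the arm holds its last target.

## Working session

There is one attempt and no reset: what is moved stays moved. The work goes in short steps, Python scripts to look and compute and a tool call to move; the robot and the scene stay as the last step left them, time stands still between calls to the robot, and variables do not carry over. Pictures are saved under pics/ and viewed, and the job is handed in when it is done.

Besides the shell and the picture viewer there is one more tool, called after "Emit:" in YAML: its name, and indented under it one key for each argument. jog_arm: Moves the arm, as the interface text tells. Its arguments: {"type":"object","properties":{"travel":{"type":"array","items":{"type":"array","items":{"type":"number"}}},"turn":{"type":"array","items":{"type":"number"}},"hand":{"type":"array","items":{"type":"number"}}},"required":["travel","turn","hand"]}

```bash
ls; mkdir -p pics; cat > h.py <<'E'
from station import bot
import numpy as np, cv2
from scipy.spatial.transform import Rotation as R
def snap(c,n):
    im=bot.grab_frame(c); cv2.imwrite(f'pics/{n}.png',im[:,:,::-1]); return im
E
python3 - <<'E'
from h import *
for c in ['side','top','wrist']:
    snap(c,c+'0')
    k=bot.get_calibration(c); print(c,{a:np.round(b,3).tolist() for a,b in k.items()})
    for n in ['slot0','slot1','pivot','keeper','button_top','copper_panel','brass_panel','rest_face','board_top','rack']:
        print(n,[(np.round(d['xy'],1).tolist(),round(d['p'],2)) for d in bot.landmark_of(n,c)[:3]])
s=bot.observe();print(s, bot.grip_depth)
E
```

```text
pics
side {'fx': 575.673, 'fy': 575.673, 'cx': 325.373, 'cy': 235.14, 'pose': [[0.993, -0.069, 0.096, 329.735], [-0.118, -0.626, 0.77, -1381.797], [0.007, -0.776, -0.63, 1211.57], [0.0, 0.0, 0.0, 1.0]]}
slot0 [([371.2, 243.9], 0.87), ([349.0, 242.1], 0.8)]
slot1 [([371.2, 243.9], 0.87), ([349.0, 242.1], 0.8)]
pivot [([334.7, 204.5], 0.93), ([359.4, 290.3], 0.67)]
keeper [([340.0, 194.0], 0.71)]
button_top [([328.5, 161.8], 0.62)]
copper_panel [([286.0, 207.4], 0.87), ([374.5, 239.5], 0.77), ([233.1, 301.9], 0.57)]
brass_panel [([348.7, 244.9], 0.8)]
rest_face [([379.2, 304.9], 0.79), ([337.8, 172.1], 0.53)]
board_top [([361.6, 291.6], 0.59)]
rack [([395.1, 219.3], 0.67), ([346.4, 248.5], 0.58)]
top {'fx': 550.623, 'fy': 550.623, 'cx': 314.328, 'cy': 238.808, 'pose': [[-0.012, -0.979, 0.204, 152.472], [-1.0, 0.012, 0.002, -44.99], [-0.004, -0.204, -0.979, 1737.997], [0.0, 0.0, 0.0, 1.0]]}
slot0 [([294.9, 222.2], 0.83), ([295.9, 193.9], 0.81)]
slot1 [([294.9, 222.2], 0.83), ([295.9, 193.9], 0.81)]
pivot [([260.5, 224.7], 0.78)]
keeper [([268.4, 216.7], 0.61), ([398.2, 202.0], 0.16)]
bu
[... 604 characters left out ...]
nel []
rest_face []
board_top []
rack []
{'t': 1.65, 'joint_pos': array([ 1.17992871e+00,  8.71785811e-02,  1.37071453e+00, -9.66020300e-06,
        1.68359663e+00, -1.03124503e-01]), 'dq': array([ 0.0019848 , -0.00015611, -0.00131794,  0.000692  ,  0.0007836 ,
        0.0009248 ]), 'effort': array([ 8.62256802e-04, -3.51711380e+01, -3.13453460e+01,  2.28631791e-05,
        4.29380070e-04,  6.59429375e-06]), 'ee_pos': array([156.10799181, 527.39085834, 231.34521461]), 'ee_rot': array([-1.55887329,  0.22582272, -0.22587702]), 'contact_force': array([0.3389166 , 0.13812917, 0.40432089]), 'ft_torque': array([ 0.01017769,  0.0475266 , -0.0027402 ]), 'width': 0.997361402908081} 18.700000000000003
```

View images.

View pics/side0.png

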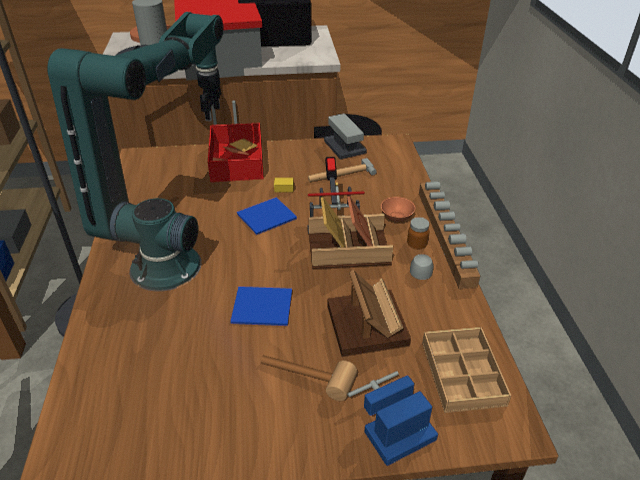

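View pics/top0.png

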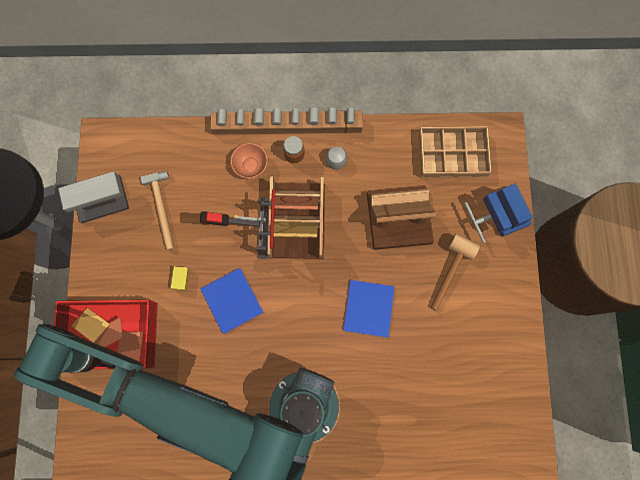

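View pics/wrist0.png

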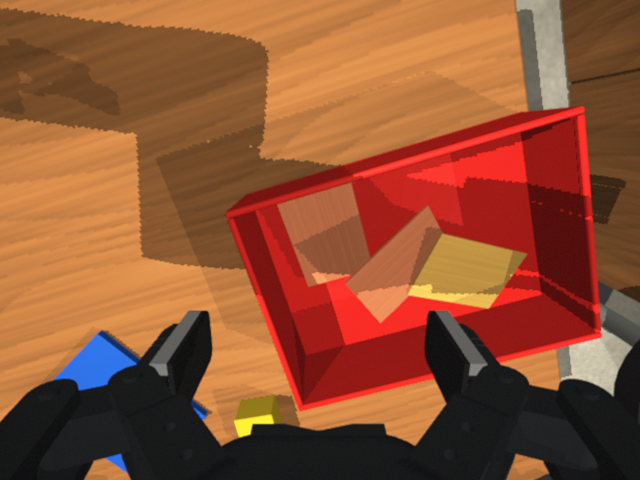

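```bash
python3 - <<'E'
import cv2
a=cv2.imread('pics/side0.png')[130:340,200:460]; cv2.imwrite('pics/side0c.png',cv2.resize(a,None,fx=2.8,fy=2.8,interpolation=cv2.INTER_CUBIC))
a=cv2.imread('pics/top0.png')[150:360,190:450]; cv2.imwrite('pics/top0c.png',cv2.resize(a,None,fx=2.8,fy=2.8,interpolation=cv2.INTER_CUBIC))
E
```

```text
(no output)
```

View pics/side0c.png

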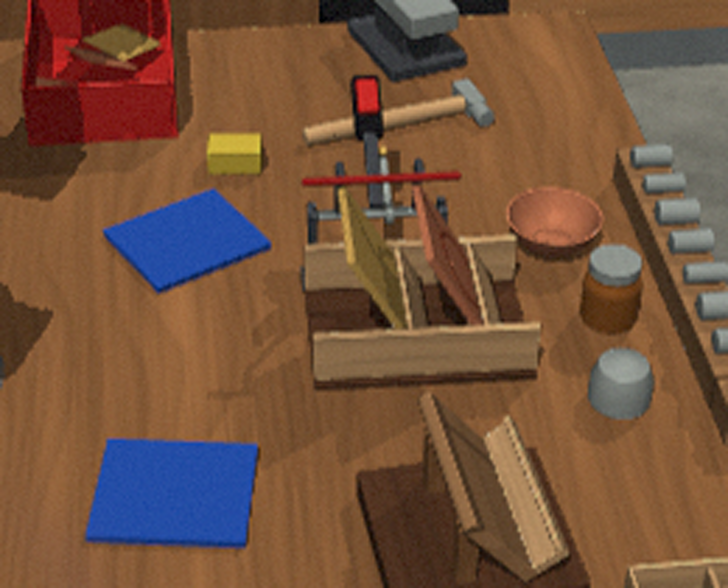

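View pics/top0c.png

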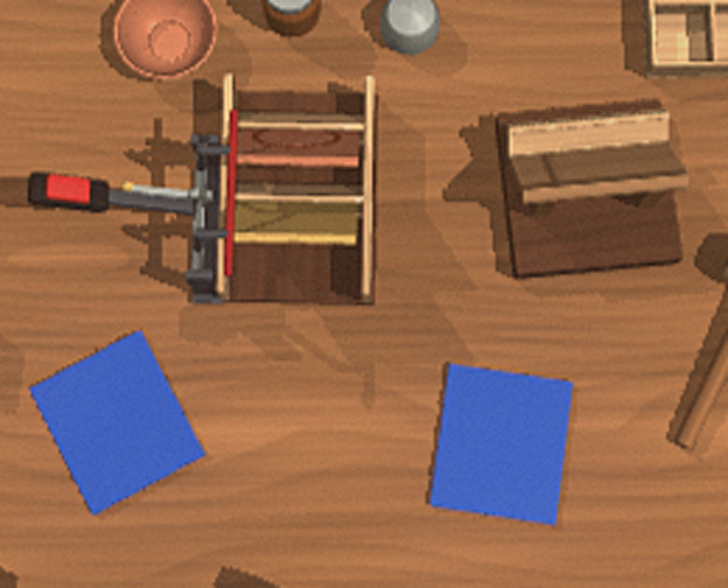

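```bash
cat >> h.py <<'E'
def ray(c,px,T=None):
    k=bot.get_calibration(c); P=np.array(k['pose']) if T is None else T
    d=P[:3,:3]@np.array([(px[0]-k['cx'])/k['fx'],(px[1]-k['cy'])/k['fy'],1.]); return P[:3,3],d/np.linalg.norm(d)
def wpose(s=None):
    s=s or bot.observe(); T=np.eye(4); T[:3,:3]=R.from_rotvec(s['ee_rot']).as_matrix(); T[:3,3]=s['ee_pos']
    return T@np.array(bot.get_calibration('wrist')['T_tool_cam'])
def tri(rays):
    A=sum(np.eye(3)-np.outer(d,d) for o,d in rays); b=sum((np.eye(3)-np.outer(d,d))@o for o,d in rays)
    p=np.linalg.solve(A,b); return p,max(np.linalg.norm((np.eye(3)-np.outer(d,d))@(p-o)) for o,d in rays)
def proj(c,p,T=None):
    k=bot.get_calibration(c); P=np.array(k['pose']) if T is None else T
    q=np.linalg.inv(P)@np.append(p,1); return np.array([k['fx']*q[0]/q[2]+k['cx'],k['fy']*q[1]/q[2]+k['cy']])
E
python3 - <<'E'
from h import *
for n,s,t in [('slot0',(349,242.1),(294.9,222.2)),('slot1',(371.2,243.9),(295.9,193.9)),('pivot',(334.7,204.5),(260.5,224.7)),('keeper',(340,194),(268.4,216.7)),('button',(331,164),(213,217.5)),
 ('rest',(379.2,304.9),(398.2,203.8)),('boardtop',(361.6,291.6),(408.3,213)),('rack',(346.4,248.5),(295.3,221.1))]:
    p,e=tri([ray('side',s),ray('top',t)]); print(n,p.round(1),round(e,1))
s=bot.observe(); print(R.from_rotvec(s['ee_rot']).as_matrix().round(3))
E
```

```text
slot0 [572.9  19.6  27.5] 8.8
slot1 [656.8  15.8  19.6] 3.2
pivot [542.9 121.3 106.8] 4.4
keeper [553.6  92.1 167.5] 5.6
button [547.7 252.6 179.6] 3.1
rest [ 611.4 -306.1   71.9] 2.9
boardtop [ 559.1 -323.2  146.5] 0.1
rack [573.4  18.9   4. ] 0.2
[[ 0.959  0.     0.284]
 [-0.284  0.     0.959]
 [ 0.    -1.     0.   ]]
```

Emit:
jog_arm:
  travel:
    - [3,-2,4]
    - [3,-3,4]
    - [3,-3,3]
    - [4,-3,2]
    - [4,-3,2]
  turn: [-10,-10,-10,-10,-10]
  hand: [0,0,0,0,0]

```text
t: 2.28
ee_pos: [326.9, 383.7, 382.7]
ee_rot: [-1.372, 0.921, -0.914]
contact_force: [0.4, 0.1, -0.1]
width: -0.003
```

Emit:
jog_arm:
  travel:
    - [4,-2,0]
    - [4,-2,0]
    - [4,-2,0]
    - [4,-2,0]
    - [2,0,0]
  turn: [-10,-10,-3.5,0,0]
  hand: [0,0,0,0,0]

```text
t: 2.9
ee_pos: [514.3, 298.2, 386.5]
ee_rot: [-1.184, 1.239, -1.235]
contact_force: [0.6, 0.9, 0.0]
width: 0.001
```

```bash
cat >> h.py <<'E'
def look(n,names,cam='wrist'):
    T=wpose() if cam=='wrist' else None
    im=snap(cam,n); np.save(f'pics/{n}.npy',T if T is not None else np.eye(4))
    for m in names:
        print(m,[(np.round(d['xy'],1).tolist(),round(d['p'],2)) for d in bot.landmark_of(m,cam)[:3]])
    return im,T
E
python3 - <<'E'
from h import *
look('w1',['slot0','slot1','pivot','keeper','button_top','copper_panel','brass_panel'])
print(bot.observe()['ee_pos'],bot.observe()['dq'].round(3))
E
```

```text
slot0 [([417.9, 367.3], 0.6), ([362.6, 364.7], 0.58)]
slot1 [([417.9, 367.3], 0.6), ([362.6, 364.7], 0.58)]
pivot [([347.6, 330.0], 0.75), ([364.8, 356.4], 0.62)]
keeper []
button_top [([355.3, 262.7], 0.93)]
copper_panel [([237.3, 214.5], 0.96)]
brass_panel []
[511.25121743 300.51980773 387.8905119 ] [ 0.001 -0.    -0.    -0.003 -0.001  0.001]
```

View pics/w1.png

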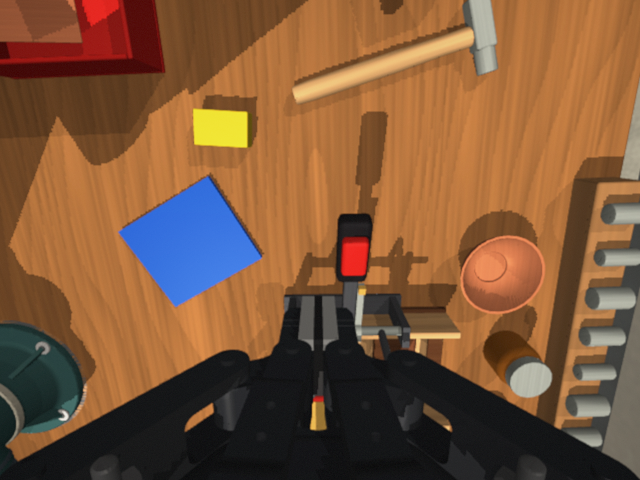

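Emit:
jog_arm:
  travel:
    - [2,3,-3]
    - [2,3,-3]
    - [0,2,-3]
    - [0,0,0]
    - [0,0,0]
  turn: [0,0,0,0,0]
  hand: [0,0,0,0,0]

```text
t: 3.92
ee_pos: [548.8, 383.7, 301.7]
ee_rot: [-1.178, 1.228, -1.23]
contact_force: [0.3, 0.3, 0.8]
width: -0.002
```

```bash
python3 - <<'E'
from h import *
look('w2',['slot0','slot1','pivot','keeper','button_top','rack'])
print(bot.observe()['ee_pos'],bot.observe()['dq'].round(3))
E
```

```text
slot0 []
slot1 []
pivot [([321.1, 434.0], 0.9)]
keeper []
button_top [([323.6, 392.2], 0.42)]
rack [([322.3, 393.8], 0.46)]
[549.25516611 383.46608107 300.83636341] [ 0.002  0.009  0.005 -0.    -0.002  0.   ]
```

View pics/w2.png

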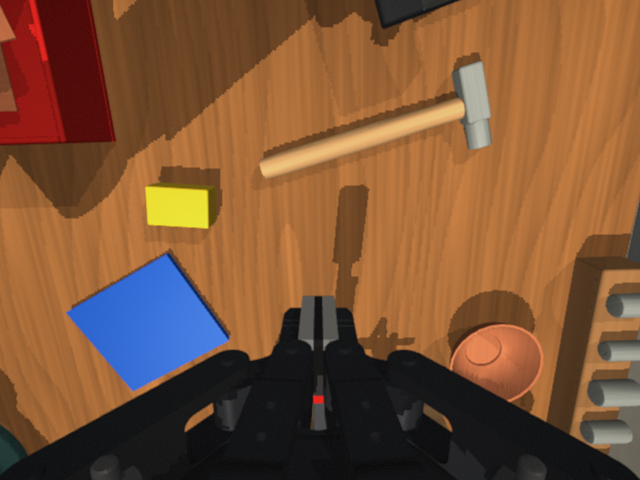

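```bash
python3 - <<'E'
from h import *
T1=np.load('pics/w1.npy');T2=np.load('pics/w2.npy')
r1=ray('wrist',(354.5,258),T1);r1b=ray('wrist',(355.3,262.7),T1); r2=ray('wrist',(318,400),T2)
print(tri([r1,r2])); print(tri([r1b,ray('side',(331,164)),ray('top',(213,217.5))]));print(tri([r1,ray('side',(331,164)),ray('top',(213,217.5))]))
for z in (170,180,190): print([ (o+d*(z-o[2])/d[2]).round(1) for o,d in (r1,r2)])
E
python3 - <<'E'
import cv2
a=cv2.imread('pics/side0.png')[140:220,290:370]; b=cv2.imread('pics/top0.png')[190:250,180:290]
cv2.imwrite('pics/bs.png',cv2.resize(a,None,fx=7,fy=7,interpolation=cv2.INTER_NEAREST));cv2.imwrite('pics/bt.png',cv2.resize(b,None,fx=7,fy=7,interpolation=cv2.INTER_NEAREST))
E
```

```text
(array([546.9712407 , 262.1174907 , 207.49511968]), np.float64(0.549628460234864))
(array([548.27543125, 250.15305511, 182.24528002]), np.float64(4.765501334682223))
(array([548.50639544, 252.6216959 , 179.56108094]), np.float64(3.928840551866565))
[array([551.1, 249.1, 170. ]), array([546. , 231.5, 170. ])]
[array([550.1, 252.5, 180. ]), array([546.1, 239.7, 180. ])]
[array([549.2, 256. , 190. ]), array([546.2, 248. , 190. ])]
```

View pics/bs.png

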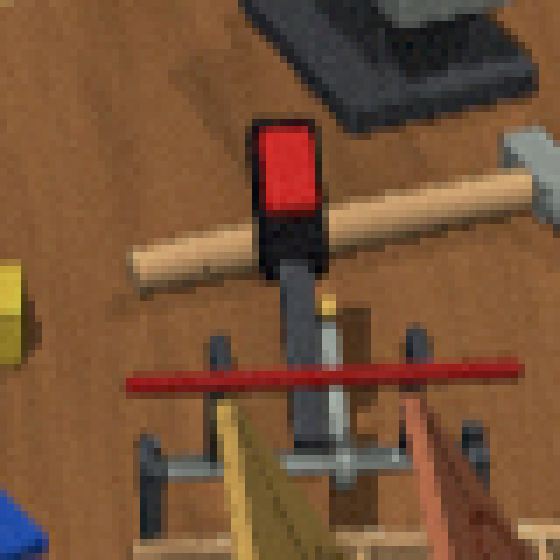

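View pics/bt.png

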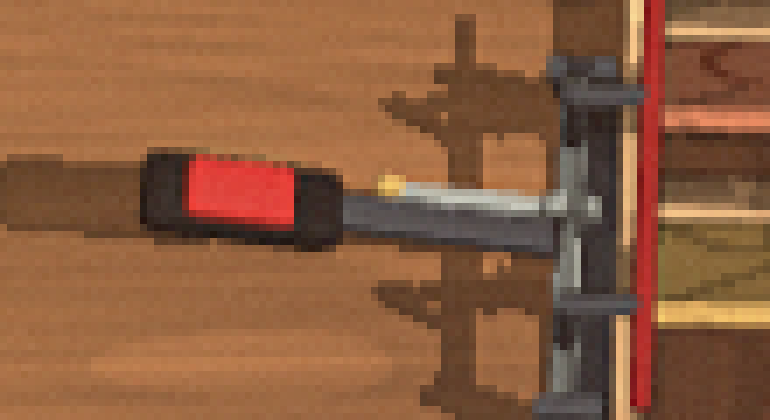

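Emit:
jog_arm:
  travel:
    - [0,-4.5,-1]
    - [0,-4.5,-1.5]
    - [0,-3.5,-2]
    - [0,-1,-3]
    - [0,0,-1.5]
  turn: [-2,-2,0,0,0]
  hand: [0,0,0,0,0]

```text
t: 4.9
ee_pos: [550.4, 244.1, 212.7]
ee_rot: [-1.133, 1.277, -1.286]
contact_force: [0.6, 0.6, 0.2]
width: -0.002
```

```bash
python3 - <<'E'
from h import *
look('s2',[],'side'); look('t2',[],'top')
a=cv2.imread('pics/s2.png')[120:240,270:390]; b=cv2.imread('pics/t2.png')[170:260,180:290]
cv2.imwrite('pics/m2.png',np.hstack([cv2.resize(a,(400,400),interpolation=1),cv2.resize(b,(400,400*90//110),interpolation=1)[:400] if 0 else cv2.resize(b,(400,400),interpolation=1)]))
s=bot.observe();print(s['t'],s['ee_pos'],s['contact_force'])
E
```

```text
5.0 [550.10477735 245.0774091  212.34450514] [-0.44296386 -0.47763988 -0.40798245]
```

View pics/m2.png

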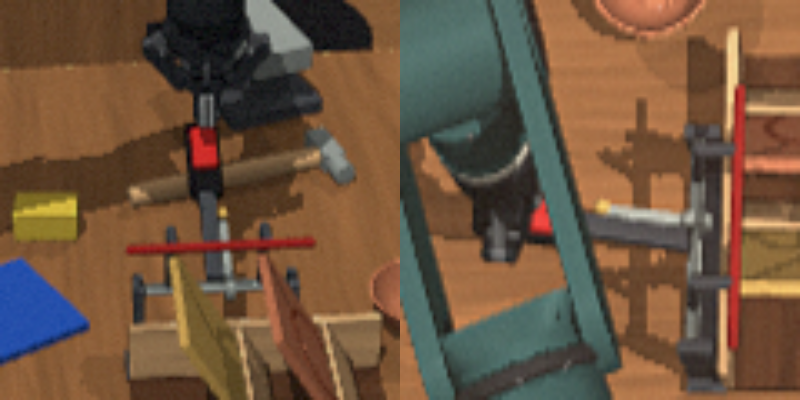

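Emit:
jog_arm:
  travel:
    - [0,0.3,-1]
    - [0,0,-1]
    - [0,0,-1]
    - [0,0.2,-0.6]
    - [0,0.2,-0.6]
  turn: [0,0,0,0,0]
  hand: [0,0,0,0,0]

```text
t: 5.62
ee_pos: [552.1, 256.4, 173.5]
ee_rot: [-1.126, 1.27, -1.281]
contact_force: [-0.8, 0.4, 4.1]
width: 0.002
```

Emit:
jog_arm:
  travel:
    - [0,0.4,-1]
    - [0,0.5,-1.2]
    - [0,0.5,-1.3]
    - [0,0.5,-1.3]
    - [0,0.4,-1.3]
  turn: [0,0,0,0,0]
  hand: [0,0,0,0,0]

```text
t: 6.25
ee_pos: [552.6, 278.9, 108.6]
ee_rot: [-1.128, 1.268, -1.285]
contact_force: [0.1, -1.3, 3.4]
width: -0.003
```

```bash
python3 - <<'E'
from h import *
look('s3',[],'side'); 
a=cv2.imread('pics/s3.png')[120:240,270:390]
cv2.imwrite('pics/m3.png',cv2.resize(a,(600,600),interpolation=1))
s=bot.observe();print(s['t'],s['ee_pos'],s['contact_force'])
E
```

```text
6.3 [551.54102636 279.35590162 106.08744557] [1.14965249 1.6207822  1.20530242]
```

View pics/m3.png

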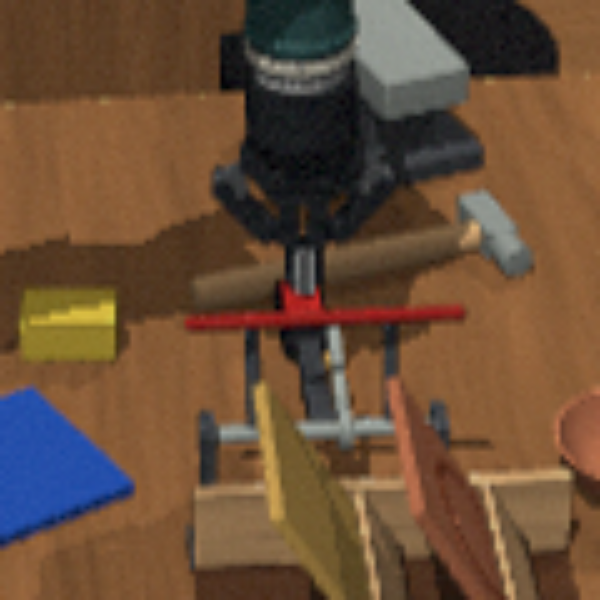

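Emit:
jog_arm:
  travel:
    - [0,0.2,-1]
    - [0,0.1,-1]
    - [0,0,-0.7]
    - [0,0,-0.5]
    - [0,0,-0.3]
  turn: [0,0,0,0,0]
  hand: [0,0,0,0,0]

```text
t: 6.92
ee_pos: [552.5, 283.1, 79.7]
ee_rot: [-1.125, 1.267, -1.285]
contact_force: [-3.8, -3.2, 10.6]
width: 0.0
```

Emit:
jog_arm:
  travel:
    - [0,0,-0.4]
    - [0,0,-0.4]
    - [0,0,-0.3]
    - [0,0,0]
    - [0,0,0]
  turn: [0,0,0,0,0]
  hand: [0,0,0,0,0]

```text
t: 7.55
ee_pos: [552.4, 283.4, 81.3]
ee_rot: [-1.119, 1.264, -1.285]
contact_force: [-0.8, -1.5, 4.3]
width: -0.004
```

Emit:
jog_arm:
  travel:
    - [0,0,4]
    - [0,0,6]
    - [0,0,6]
    - [0,-1,6]
    - [0,-4,4]
  turn: [0,0,0,0,0]
  hand: [0,0,0,0,0.5]

```text
t: 8.18
ee_pos: [546.9, 234.7, 334.2]
ee_rot: [-1.14, 1.274, -1.275]
contact_force: [1.1, -0.4, 0.5]
width: 0.2
```

Emit:
jog_arm:
  travel:
    - [0.5,-5,1]
    - [0.5,-5,0]
    - [0.5,-5,0]
    - [0,-5,0]
    - [0,0,0]
  turn: [0,0,0,0,0]
  hand: [1,1,1,1,1]

```text
t: 8.8
ee_pos: [564.3, 29.3, 343.7]
ee_rot: [-1.133, 1.272, -1.272]
contact_force: [0.7, 1.0, 0.3]
width: 1.0
```

```bash
python3 - <<'E'
from h import *
look('w4',['slot0','slot1','pivot','keeper','copper_panel','brass_panel','rack'])
s=bot.observe();print(s['t'],s['ee_pos'],s['dq'].round(3),R.from_rotvec(s['ee_rot']).as_matrix().round(3))
E
```

```text
slot0 [([325.4, 210.7], 0.97)]
slot1 [([325.4, 210.7], 0.97)]
pivot [([285.3, 116.3], 0.77)]
keeper [([276.7, 92.6], 0.72)]
copper_panel [([385.5, 199.4], 0.77), ([276.6, 89.2], 0.51)]
brass_panel []
rack [([324.0, 202.4], 0.73), ([275.7, 88.2], 0.49)]
9.2 [564.05021034  33.5011967  345.31707325] [-0.005 -0.002 -0.001 -0.001 -0.     0.   ] [[-0.086  0.023  0.996]
 [-0.996  0.02  -0.087]
 [-0.022 -1.     0.021]]
```

View pics/w4.png

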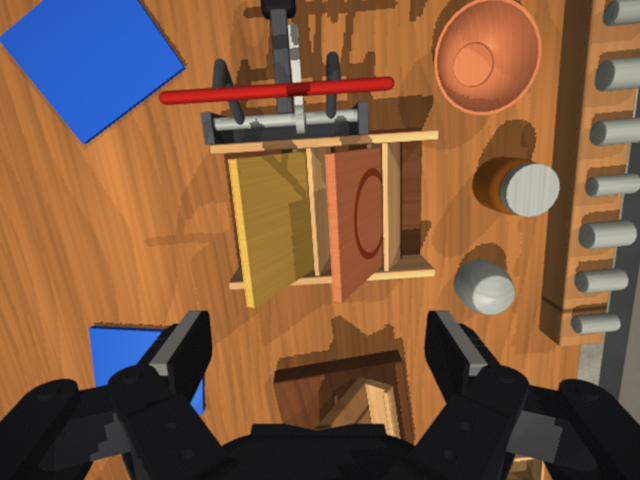

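```bash
python3 - <<'E'
from h import *
import cv2
T=np.load('pics/w4.npy')
a=cv2.imread('pics/w4.png')[135:315,215:415]; cv2.imwrite('pics/w4c.png',cv2.resize(a,None,fx=3.3,fy=3.3,interpolation=2))
def at(px,z):
    o,d=ray('wrist',px,T); return (o+d*(z-o[2])/d[2]).round(1)
print('side board',at((212,150),80),at((437,133),80),at((231,287),80),at((434,271),80))
print('cu top',at((328,154),163),at((336,300),163)); print('br',at((231,160),163),at((248,304),163))
E
```

```text
side board [462.4 102.2  80. ] [704.1  97.1  80. ] [457.7 -55.9  80. ] [699.9 -60.   80. ]
cu top [582.3  89.4 163. ] [578.3 -47.4 163. ]
br [498.7  92.2 163. ] [493.6 -43.  163. ]
```

View pics/w4c.png

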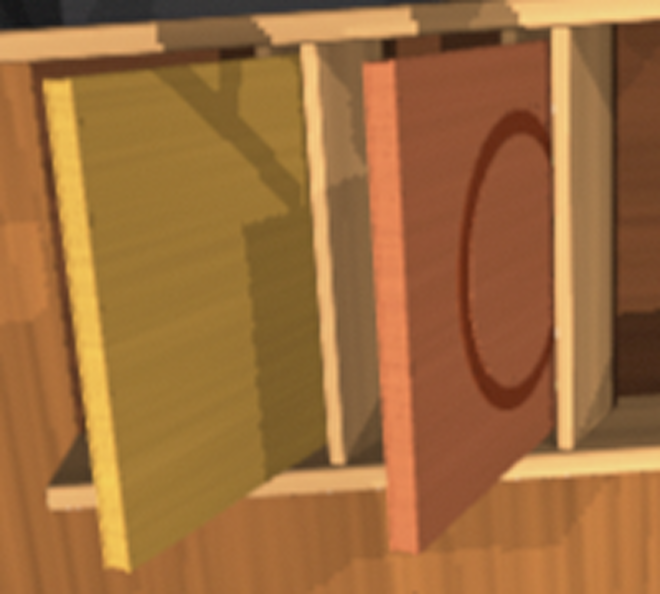

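Emit:
jog_arm:
  travel:
    - [1,-0.6,-3]
    - [1,-0.6,-3]
    - [0.2,0,-3]
    - [0,0,0]
    - [0,0,0]
  turn: [1.8,1.8,0,0,0]
  hand: [1,1,1,1,1]

```text
t: 9.82
ee_pos: [587.2, 25.3, 256.2]
ee_rot: [-1.166, 1.21, -1.217]
contact_force: [0.1, 0.0, -1.0]
width: 0.999
```

```bash
python3 - <<'E'
from h import *
look('w5',[])
s=bot.observe();print(s['t'],s['ee_pos'],s['dq'].round(3),R.from_rotvec(s['ee_rot']).as_matrix().round(3))
E
```

```text
9.875 [587.1702339   25.31140241 256.08737243] [-0.005 -0.002 -0.002 -0.004 -0.004 -0.002] [[-0.015  0.027  1.   ]
 [-1.     0.022 -0.015]
 [-0.022 -0.999  0.027]]
```

View pics/w5.png

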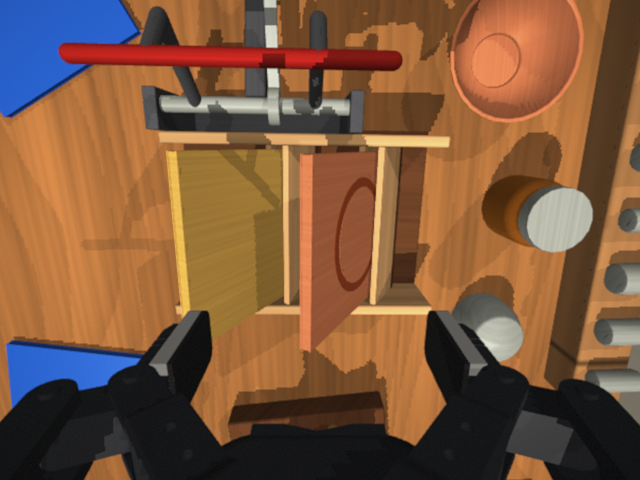

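```bash
python3 - <<'E'
from h import *
T=np.load('pics/w4.npy');T2=np.load('pics/w5.npy')
a=cv2.imread('pics/w5.png')[140:360,280:400]; cv2.imwrite('pics/w5c.png',cv2.resize(a,None,fx=2.7,fy=2.7,interpolation=2))
# side/top full-frame now
look('s5',[],'side');look('t5',[],'top')
a=cv2.imread('pics/s5.png')[170:270,290:410];b=cv2.imread('pics/t5.png')[160:260,230:350]
cv2.imwrite('pics/m5.png',np.vstack([cv2.resize(a,None,fx=3,fy=3,interpolation=2)[:,:],cv2.resize(b,None,fx=3,fy=3,interpolation=2)])[:600])
for p,q in [((325.6,153.8),(300.5,154)),((333.8,302.3),(300.5,349)),((229,159),(167.5,152))]:
    print(tri([ray('wrist',p,T),ray('wrist',q,T2)]))
def at(px,z):
    o,d=ray('wrist',px,T2); return (o+d*(z-o[2])/d[2]).round(1)
print(at((300.5,154),161),at((300.5,349),161),at((312,349),165))
E
```

```text
(array([580.04323019,  90.0522424 , 170.05016383]), np.float64(0.0502047648624781))
(array([576.01563886, -52.41551402, 156.83856013]), np.float64(0.16131827155734615))
(array([496.78489545,  92.76407027, 161.37189301]), np.float64(0.4257172424087633))
[579.9  89.8 161. ] [576.  -49.8 161. ] [584.5 -47.6 165. ]
```

View pics/w5c.png

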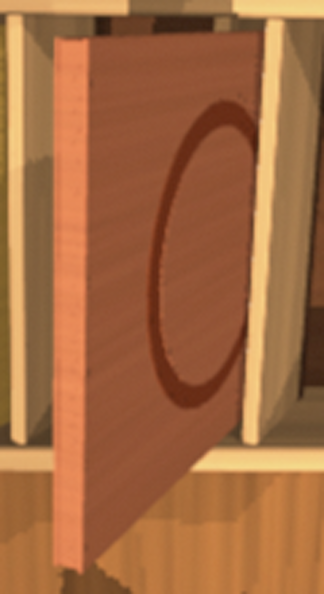

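View pics/m5.png

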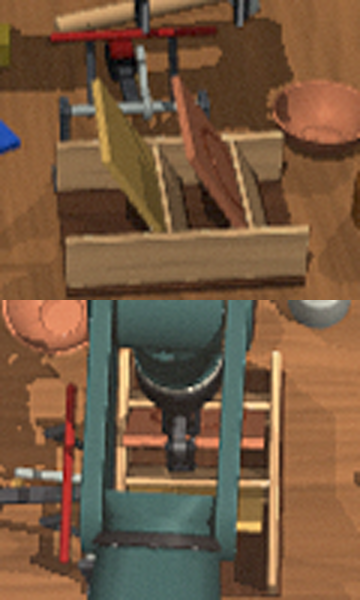

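Emit:
jog_arm:
  travel:
    - [0,-0.2,-3]
    - [-0.1,-0.3,-3]
    - [0,0,-2.5]
    - [0,0,-1]
    - [0,0,0]
  turn: [-0.7,0,0,0,0]
  hand: [1,1,1,1,1]

```text
t: 10.6
ee_pos: [589.6, 19.9, 167.5]
ee_rot: [-1.149, 1.207, -1.234]
contact_force: [0.6, 0.3, 0.3]
width: 1.001
```

Emit:
jog_arm:
  travel:
    - [-0.3,0,-1.2]
    - [-0.1,0,-0.4]
    - [0,0,0]
    - [0,0,0]
    - [0,0,0]
  turn: [0,0,0,0,0]
  hand: [1,1,0.6,0.4,0.3]

```text
t: 11.22
ee_pos: [587.2, 19.8, 154.5]
ee_rot: [-1.144, 1.202, -1.237]
contact_force: [0.1, -0.4, -0.3]
width: 0.378
```

```bash
python3 - <<'E'
from h import *
look('w6',[]);look('s6',[],'side')
a=cv2.imread('pics/s6.png')[160:280,290:410]
cv2.imwrite('pics/m6.png',np.hstack([cv2.resize(a,(480,480),interpolation=2),cv2.resize(cv2.imread('pics/w6.png')[100:480,120:520],(320,304)).repeat(1,0) if 0 else cv2.copyMakeBorder(cv2.resize(cv2.imread('pics/w6.png')[100:480,120:520],(320,304)),0,176,0,0,0)]))
s=bot.observe();print(s['t'],s['ee_pos'],s['width'],s['contact_force'])
E
```

```text
11.325 [587.24069978  19.82480427 154.45995921] 0.3039205622489444 [-0.23827158 -0.37084386  0.59824975]
```

View pics/m6.png

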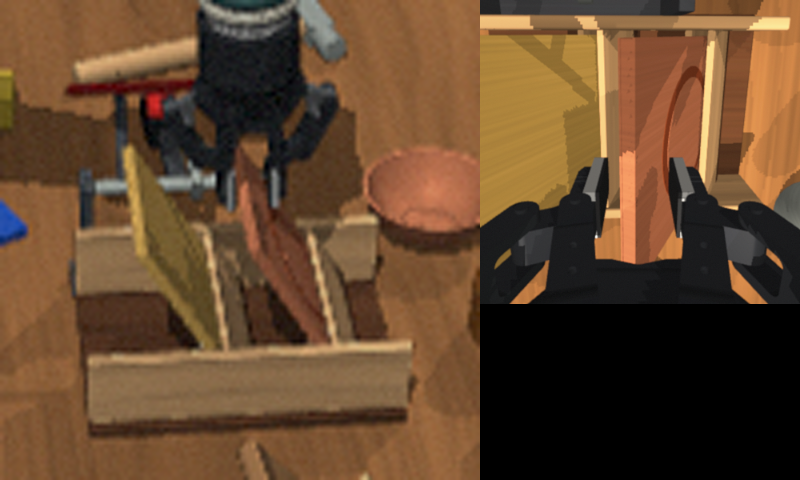

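Emit:
jog_arm:
  travel:
    - [-0.1,0,-0.6]
    - [0,0,0]
    - [0,0,0]
    - [0,0,0]
    - [0,0,0]
  turn: [0,0,0,0,0]
  hand: [0.3,0.2,0,0,0]

```text
t: 11.95
ee_pos: [591.7, 19.6, 152.1]
ee_rot: [-1.132, 1.189, -1.245]
contact_force: [2.4, -0.5, -0.6]
width: 0.139
```

```bash
cat >> h.py <<'E'
def duo(n,box=(160,280,290,410)):
    w=snap('wrist',n+'w');s=snap('side',n+'s')
    r0,r1,c0,c1=box
    m=np.hstack([cv2.resize(s[r0:r1,c0:c1],(400,400),interpolation=2),cv2.copyMakeBorder(cv2.resize(w,(400,300)),0,100,0,0,0)])
    cv2.imwrite(f'pics/{n}.png',m[:,:,::-1]); o=bot.observe(); print(o['t'],o['ee_pos'].round(1),round(o['width'],3),o['contact_force'].round(1),o['ft_torque'].round(2),R.from_rotvec(o['ee_rot']).as_matrix()[:,1:].round(3).tolist())
E
python3 -c "
from h import *
duo('m7')"
```

```text
12.05 [591.3  19.7 151.9] 0.138 [ 3.1  0.3 -0.1] [-0.02 -1.13 -0.03] [[0.065, 0.998], [0.019, -0.028], [-0.998, 0.065]]
```

View pics/m7.png

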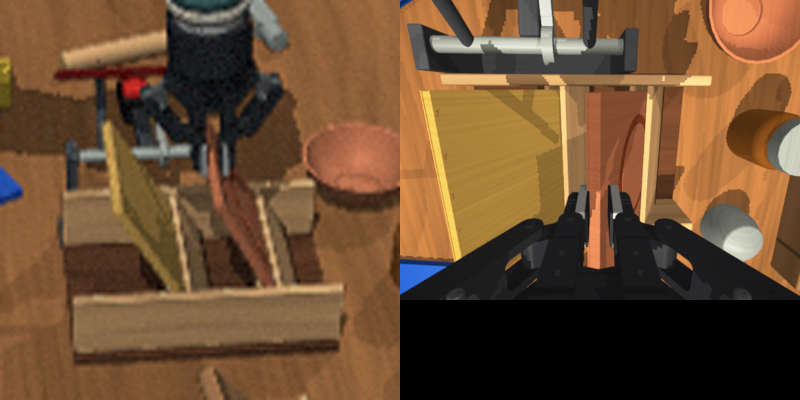

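Emit:
jog_arm:
  travel:
    - [-0.5,0,0.9]
    - [-0.5,0,0.9]
    - [-0.5,0,0.9]
    - [-0.3,0,0.6]
    - [0,0,0]
  turn: [0,0,0,0,0]
  hand: [0,0,0,0,0]

```text
t: 12.68
ee_pos: [574.4, 19.3, 180.9]
ee_rot: [-1.133, 1.19, -1.245]
contact_force: [3.0, 0.9, 0.8]
width: 0.138
```

```bash
python3 -c "
from h import *
duo('m8')"
```

```text
12.775 [574.4  19.3 180.8] 0.139 [ 2.8 -0.3  1.3] [ 0.02 -1.12  0.  ] [[0.066, 0.997], [0.019, -0.028], [-0.998, 0.065]]
```

View pics/m8.png

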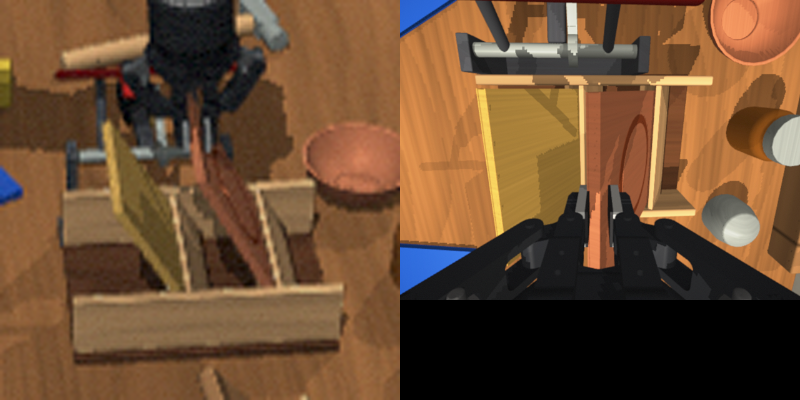

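Emit:
jog_arm:
  travel:
    - [-0.5,0,0.9]
    - [-0.2,0,1]
    - [0.2,0,1]
    - [0.4,0,1]
    - [0,0,0]
  turn: [0,0,0,0,0]
  hand: [0,0,0,0,0]

```text
t: 13.4
ee_pos: [569.0, 19.5, 213.5]
ee_rot: [-1.146, 1.204, -1.236]
contact_force: [-0.4, -1.1, -3.5]
width: 0.086
```

```bash
python3 -c "
from h import *
duo('m9')"
```

```text
13.5 [568.4  19.5 212.4] 0.085 [-0.3 -0.2 -4.1] [-0.03  0.08  0.02] [[0.046, 0.999], [0.02, -0.028], [-0.999, 0.045]]
```

View pics/m9.png

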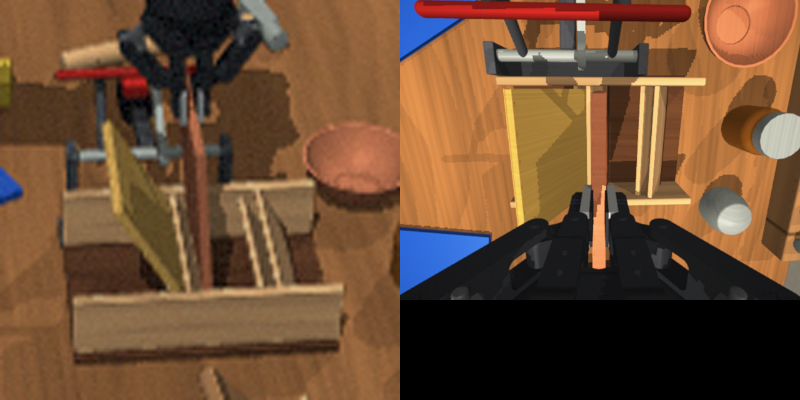

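Emit:
jog_arm:
  travel:
    - [0,0,2]
    - [0,0,3]
    - [0,0,4]
    - [0,0,4]
    - [0,-1,1]
  turn: [0,0,0,0,0]
  hand: [0,0,0,0,0]

```text
t: 14.12
ee_pos: [564.4, 9.9, 349.1]
ee_rot: [-1.159, 1.217, -1.227]
contact_force: [0.5, -0.4, -4.0]
width: 0.087
```

Emit:
jog_arm:
  travel:
    - [0.8,-2,0]
    - [0.8,-4,0]
    - [0.8,-4,0]
    - [0.8,-4,0]
    - [0.6,-3,0]
  turn: [0,2,2,2,1]
  hand: [0,0,0,0,0]

```text
t: 14.75
ee_pos: [601.9, -170.2, 336.3]
ee_rot: [-1.226, 1.141, -1.123]
contact_force: [1.1, 0.9, -3.4]
width: 0.083
```

```bash
python3 - <<'E'
from h import *
look('w10',['rest_face','board_top'])
look('s10',['rest_face','board_top','copper_panel'],'side')
s=bot.observe();print(s['t'],s['ee_pos'],s['dq'].round(3),R.from_rotvec(s['ee_rot']).as_matrix().round(3),s['width'],s['contact_force'])
E
```

```text
rest_face []
board_top [([259.4, 351.9], 0.57)]
rest_face [([379.0, 307.6], 0.59)]
board_top [([360.7, 288.4], 0.55)]
copper_panel [([287.7, 205.4], 0.91), ([372.7, 238.9], 0.81), ([237.5, 302.1], 0.8)]
15.1 [ 602.14094038 -166.38450468  339.31810444] [ 0.014 -0.013 -0.008 -0.     0.002  0.   ] [[ 0.101  0.014  0.995]
 [-0.995  0.026  0.1  ]
 [-0.025 -1.     0.017]] 0.07864494962704209 [-0.81794189 -0.68197461 -3.89105543]
```

View pics/w10.png

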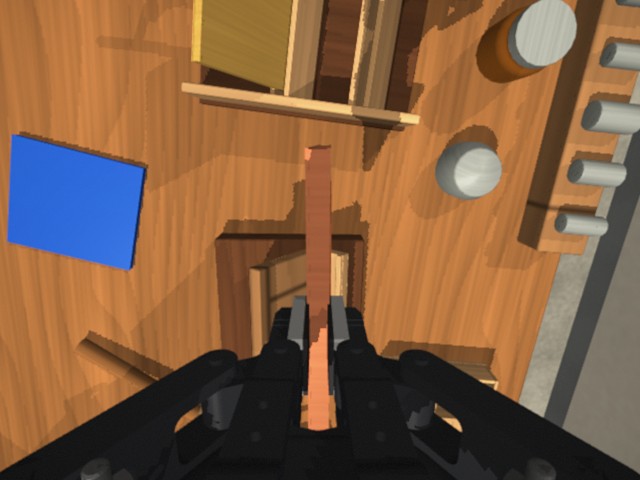

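View pics/s10.png

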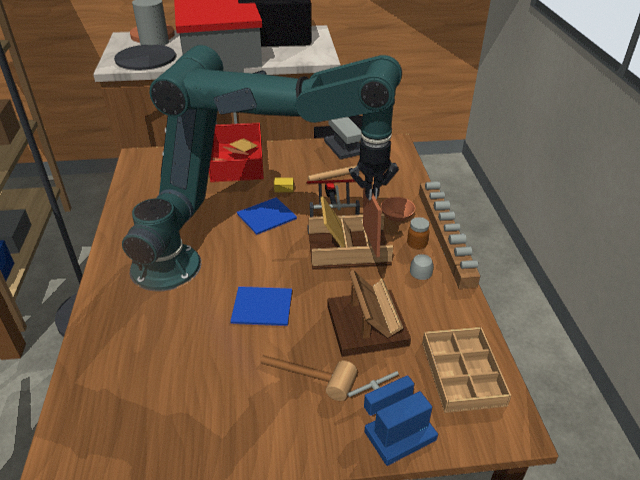

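```bash
python3 - <<'E'
import cv2,numpy as np
a=cv2.imread('pics/w10.png')[225:325,205:375];cv2.imwrite('pics/c1.png',cv2.resize(a,None,fx=4.5,fy=4.5,interpolation=2))
a=cv2.imread('pics/top0.png')[175:260,355:445];cv2.imwrite('pics/c2.png',cv2.resize(a,None,fx=7,fy=7,interpolation=2))
a=cv2.imread('pics/side0.png')[260:360,320:420];cv2.imwrite('pics/c3.png',cv2.resize(a,None,fx=6,fy=6,interpolation=2))
E
```

```text
(no output)
```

View pics/c1.png

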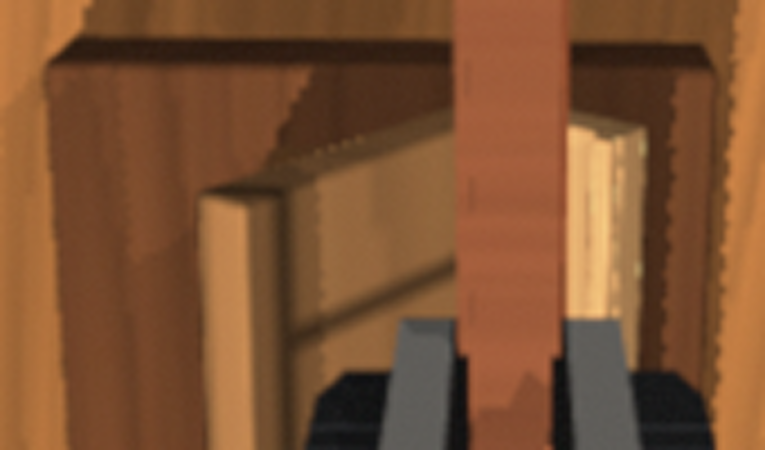

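View pics/c2.png

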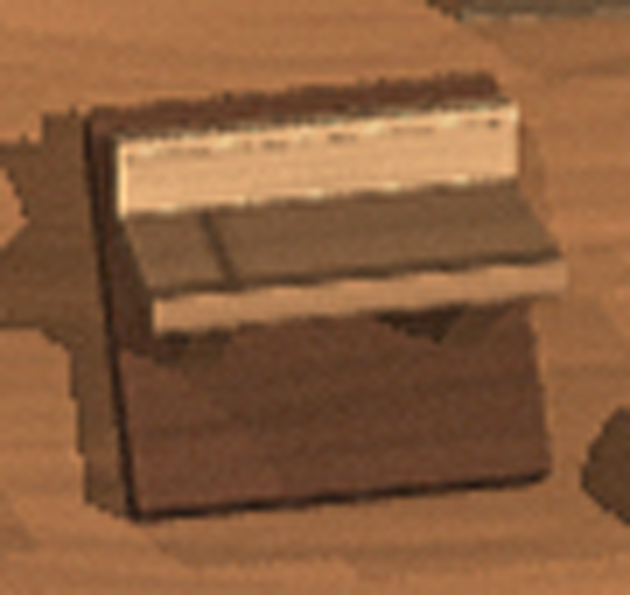

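View pics/c3.png

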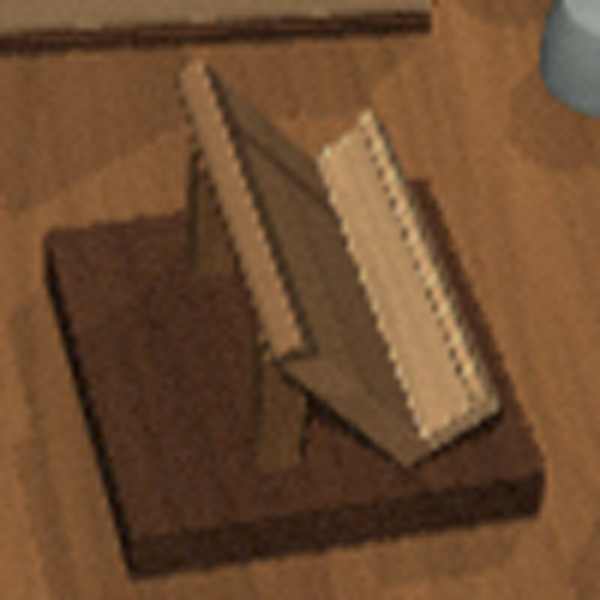

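```bash
cat > fit.py <<'E'
from h import *
from scipy.optimize import least_squares
T=np.load('pics/w10.npy')
a=np.radians(38)
obs=[('top',(372.1,205.4),(0,90,0)),('top',(428.6,200.7),(0,-90,0)),('top',(376.9,216.7),(0,90,96)),('top',(435.7,211.9),(0,-90,96)),
('side',(373.7,285.3),(0,90,0)),('side',(390.8,334.5),(0,-90,0)),('side',(355.8,272),(0,90,96)),('side',(370.8,318.3),(0,-90,96)),
('wrist',(268.8,267.7),(0,90,96))]
def fr(p):
    x,y,z,yaw=p; ex=np.array([np.cos(a),0,np.sin(a)]);ez=np.array([-np.sin(a),0,np.cos(a)])
    M=R.from_euler('z',yaw).as_matrix()@np.stack([ex,[0,1,0],ez],1); return M,np.array([x,y,z])
def res(p,full=False):
    M,t=fr(p); out=[]
    for c,px,q in obs:
        e=proj(c,M@np.array(q)+t,T if c=='wrist' else None)-px
        out.append(e*({'wrist':.9,'top':3,'side':2.5}[c]))
    return np.array(out).ravel()
r=least_squares(res,[611,-306,62,.1],loss='soft_l1')
if __name__=='__main__':
    print(r.x.round(3)); print(res(r.x).reshape(-1,2).round(1))
    M,t=fr(r.x); print('boardtop',M@[0,0,96]+t,'seated top',M@[4.5,0,160]+t,'seated foot',M@[4.5,0,0]+t)
E
python3 fit.py
```

```text
[ 6.20174e+02 -3.14690e+02  5.79680e+01  6.40000e-02]
[[-1.  -5.9]
 [-0.4 -4.5]
 [-2.3 -3.1]
 [ 0.3 -2.1]
 [-0.4  6.9]
 [-1.   2.5]
 [-3.5 -2.5]
 [-1.8  0.9]
 [-5.   4.3]]
boardtop [ 561.19161445 -318.46561091  133.61748088] seated top [ 525.40857063 -320.75624892  186.82064575] seated foot [ 623.71319274 -314.46331574   60.73892517]
```

Emit:
jog_arm:
  travel:
    - [0.5,-3,0]
    - [0.6,-4,0]
    - [0.6,-4,0]
    - [0.5,-2.5,0]
    - [0,0,0]
  turn: [0,0,0,0,0]
  hand: [0,0,0,0,0]

```text
t: 15.72
ee_pos: [625.3, -299.2, 340.7]
ee_rot: [-1.228, 1.126, -1.118]
contact_force: [-0.1, 0.7, -4.6]
width: 0.083
```

```bash
python3 - <<'E'
from h import *
look('w11',['rest_face','board_top'])
look('s11',[],'side')
s=bot.observe();print(s['t'],s['ee_pos'],s['dq'].round(3),R.from_rotvec(s['ee_rot']).as_matrix().round(3),s['width'],s['contact_force'])
a=cv2.imread('pics/s11.png')[160:360,280:440];cv2.imwrite('pics/c4.png',cv2.resize(a,None,fx=3,fy=3,interpolation=2))
E
```

```text
rest_face [([304.8, 213.2], 0.73)]
board_top [([243.9, 225.7], 0.74)]
15.925 [ 625.39863613 -296.60181135  342.38365648] [ 0.003 -0.004 -0.002 -0.003  0.    -0.   ] [[ 0.114  0.018  0.993]
 [-0.993  0.026  0.113]
 [-0.024 -0.999  0.021]] 0.08577511364512075 [-0.04536794  0.68750746 -3.35801758]
```

View pics/w11.png

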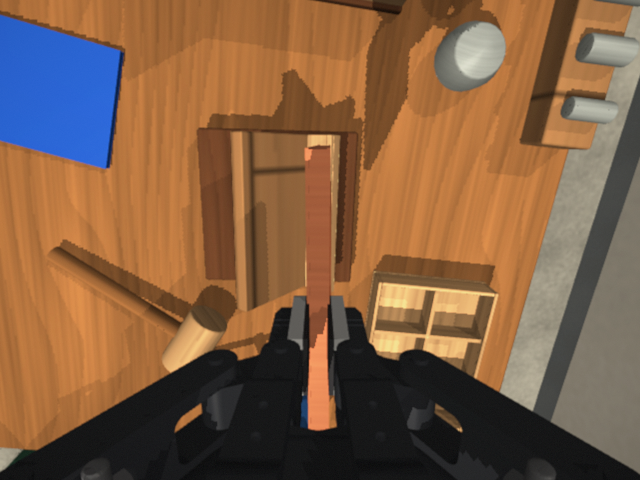

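View pics/c4.png

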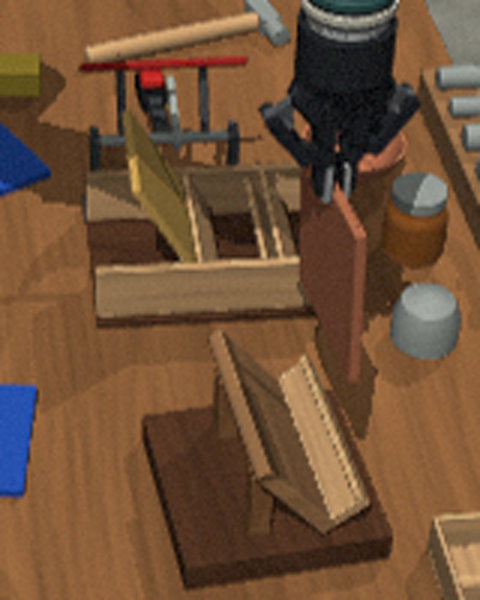

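```bash
python3 - <<'E'
import cv2
a=cv2.imread('pics/w11.png')[115:325,190:370];cv2.imwrite('pics/c5.png',cv2.resize(a,None,fx=2.85,fy=2.85,interpolation=2))
E
```

```text
(no output)
```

View pics/c5.png

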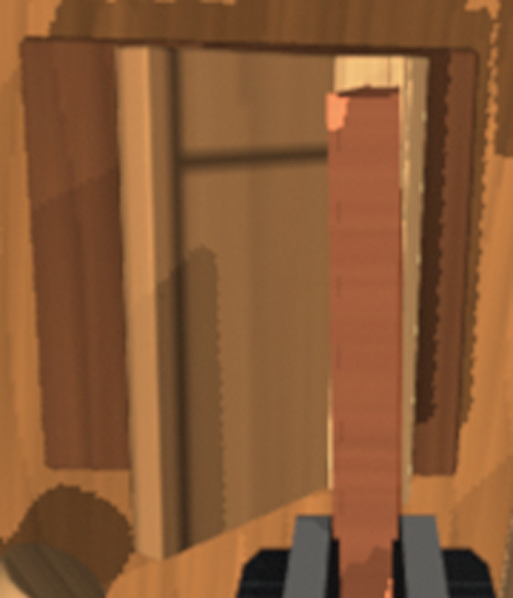

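```bash
cat > fit2.py <<'E'
import fit
from fit import *
T2=np.load('pics/w11.npy')
O=[(c,p,q,fit.T if c=='wrist' else None) for c,p,q in obs[:-1]]
O+=[('wrist',(261.5,267.7),(0,90,96),fit.T),('wrist',(248.5,132.5),(0,90,96),T2),('wrist',(248.5,310.1),(0,-90,96),T2),('wrist',(307.5,135),(0,90,0),T2),('wrist',(305.1,287),(0,-90,0),T2)]
def res2(p):
    M,t=fr(p); return np.concatenate([(proj(c,M@np.array(q)+t,T)-px)*({'wrist':1.3,'top':1.2,'side':1.2}[c]) for c,px,q,T in O]+[[ (p[2]-62)*2]])
r2=least_squares(res2,[611,-306,62,.1],loss='soft_l1')
if __name__=='__main__':
    print(r2.x.round(3)); e=res2(r2.x)[:-1].reshape(-1,2)
    for o,k in zip(O,e): print(o[0],o[2],k.round(1))
    M,t=fr(r2.x); print('boardtop',M@[0,0,96]+t,'seated top',M@[4.5,0,160]+t,'seated foot',M@[4.5,0,0]+t)
    for z in (170,180,190,200):
        print(z,[(o+d*(z-o[2])/d[2]).round(1) for o,d in [ray('wrist',(190+x/2.85,115+92/2.85),T2) for x in (328,398)]])
    look('s12',['copper_panel'],'side')
E
python3 fit2.py
```

```text
[ 6.19889e+02 -3.11139e+02  6.06410e+01  7.70000e-02]
top (0, 90, 0) [-1.6 -2.1]
top (0, -90, 0) [-1.3 -2.4]
top (0, 90, 96) [-1.9 -1. ]
top (0, -90, 96) [-0.8 -1.4]
side (0, 90, 0) [-1.   1.5]
side (0, -90, 0) [-0.4 -0.9]
side (0, 90, 96) [-2.4 -2.8]
side (0, -90, 96) [-0.6 -1.5]
wrist (0, 90, 96) [0.2 3.9]
wrist (0, 90, 96) [-5.6 -0.8]
wrist (0, -90, 96) [-1.1  3.9]
wrist (0, 90, 0) [2.7 0.9]
wrist (0, -90, 0) [ 0.5 -0.2]
boardtop [ 560.9585227  -315.66140121  136.29028832] seated top [ 525.20734235 -318.40482093  189.49345319] seated foot [ 623.42442782 -310.86798754   63.41173262]
170 [array([ 610.7, -232.8,  170. ]), array([ 631. , -230.5,  170. ])]
180 [array([ 610.8, -232.6,  180. ]), array([ 630.4, -230.4,  180. ])]
190 [array([ 610.9, -232.5,  190. ]), array([ 629.9, -230.4,  190. ])]
200 [array([ 611. , -232.3,  200. ]), array([ 629.4, -230.3,  200. ])]
copper_panel [([286.1, 207.8], 0.83), ([388.2, 265.1], 0.63), ([344.6, 385.5], 0.62)]
```

```bash
python3 - <<'E'
from h import *
for x in (600,610,620,630,640):
    print(x,[proj('side',[x,-297,z]).round(1).tolist() for z in (190,200)])
T2=np.load('pics/w11.npy')
for z in (350,356): print(z,[(o+d*(z-o[2])/d[2]).round(1) for o,d in [ray('wrist',(190+x/2.85,115+92/2.85),T2) for x in (328,398)]])
import cv2
a=cv2.imread('pics/s12.png')[190:310,340:440];cv2.imwrite('pics/c6.png',cv2.resize(a,None,fx=5,fy=5,interpolation=2))
E
```

```text
600 [[376.2, 271.4], [376.4, 268.6]]
610 [[379.9, 271.2], [380.2, 268.3]]
620 [[383.7, 270.9], [384.0, 268.0]]
630 [[387.4, 270.6], [387.7, 267.8]]
640 [[391.2, 270.3], [391.5, 267.5]]
350 [array([ 612.9, -230.2,  350. ]), array([ 621.6, -229.3,  350. ])]
356 [array([ 613. , -230.1,  356. ]), array([ 621.3, -229.2,  356. ])]
```

View pics/c6.png

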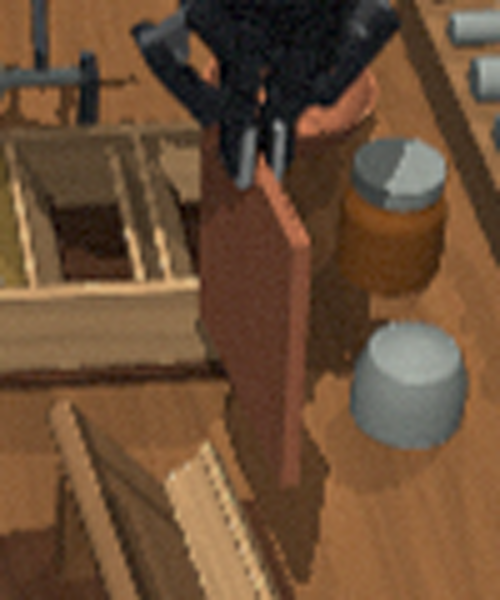

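Emit:
jog_arm:
  travel:
    - [0.1,-0.7,-2]
    - [0,-0.7,-3]
    - [0,0,-3]
    - [0,0,-1]
    - [0,0,0]
  turn: [-1.5,0,0,0,0]
  hand: [0,0,0,0,0]

```text
t: 16.65
ee_pos: [626.9, -306.7, 254.6]
ee_rot: [-1.217, 1.132, -1.138]
contact_force: [0.3, -0.3, -3.3]
width: 0.081
```

```bash
python3 -c "
from h import *
duo('m13',(180,340,310,470))"
```

```text
16.75 [ 627.4 -307.1  256. ] 0.085 [ 0.5 -0.1 -2.7] [-0.09  0.03  0.07] [[0.027, 0.995], [0.021, 0.092], [-0.999, 0.029]]
```

View pics/m13.png

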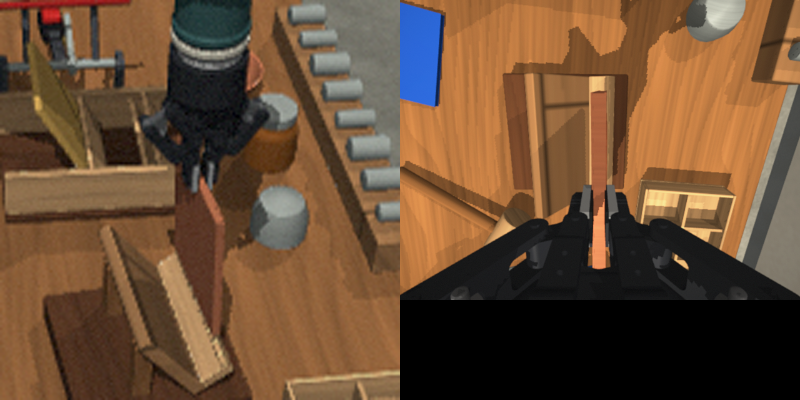

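```bash
python3 - <<'E'
from h import *
for x in (625,635,645): print(x,[proj('side',[x,-375,z]).round(1).tolist() for z in (99,109,119)])
a=cv2.imread('pics/m13s.png')[240:360,330:430];cv2.imwrite('pics/c7.png',cv2.resize(a,None,fx=5,fy=5,interpolation=2))
E
```

```text
625 [[388.9, 316.5], [389.2, 313.9], [389.5, 311.2]]
635 [[392.7, 316.2], [393.0, 313.5], [393.3, 310.9]]
645 [[396.5, 315.9], [396.8, 313.2], [397.1, 310.6]]
```

View pics/c7.png

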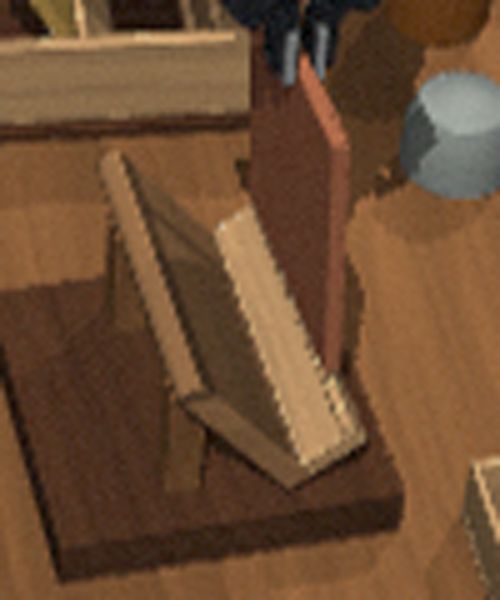

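Emit:
jog_arm:
  travel:
    - [-0.6,0,-1]
    - [0,0,-1]
    - [0,0,-0.6]
    - [0,0,0]
    - [0,0,0]
  turn: [0,0,0,0,0]
  hand: [0,0,0,0,0]

```text
t: 17.38
ee_pos: [621.6, -307.6, 231.5]
ee_rot: [-1.216, 1.126, -1.144]
contact_force: [0.5, 0.5, -3.4]
width: 0.084
```

```bash
python3 -c "
from h import *
duo('m14',(240,360,330,450))"
```

```text
17.475 [ 621.6 -307.6  231.5] 0.083 [ 0.2 -0.1 -4. ] [-0.08  0.04  0.02] [[0.031, 0.995], [0.018, 0.092], [-0.999, 0.033]]
```

View pics/m14.png

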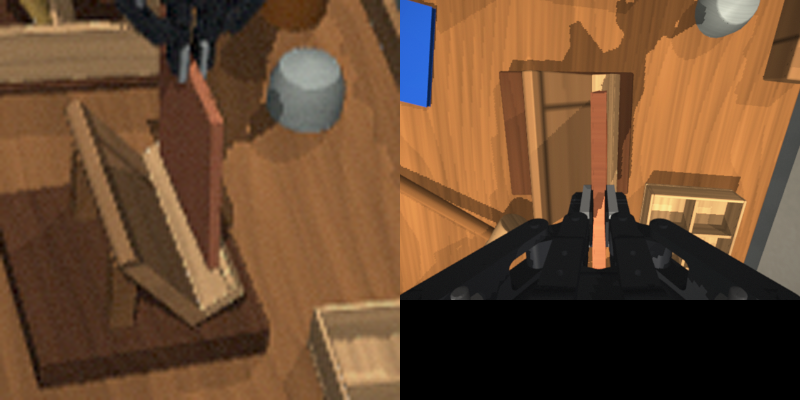

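Emit:
jog_arm:
  travel:
    - [-0.3,0,-0.5]
    - [0,0,-0.4]
    - [0,0,-0.3]
    - [0,0,0]
    - [0,0,0]
  turn: [0,0,0,0,0]
  hand: [0,0,0,0,0]

```text
t: 18.1
ee_pos: [618.9, -307.9, 222.2]
ee_rot: [-1.215, 1.121, -1.148]
contact_force: [-0.7, 0.1, -1.5]
width: 0.082
```

```bash
python3 -c "
from h import *
duo('m15',(240,360,330,450))"
```

```text
18.2 [ 618.9 -307.9  222.2] 0.082 [-0.5  0.8 -1.8] [ 0.1   0.16 -0.  ] [[0.035, 0.995], [0.016, 0.092], [-0.999, 0.036]]
```

View pics/m15.png

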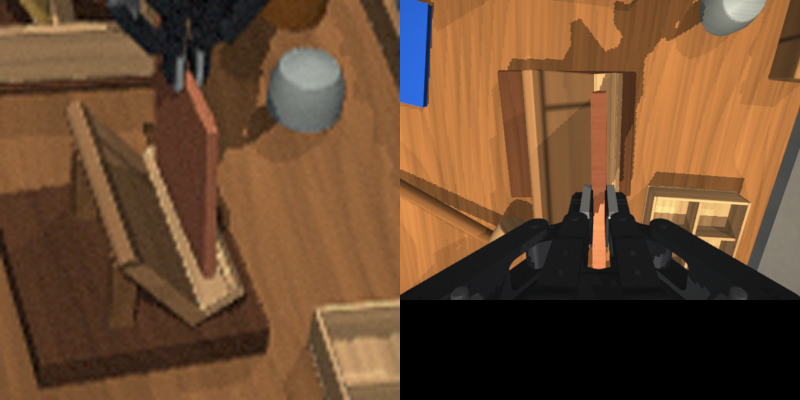

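Emit:
jog_arm:
  travel:
    - [-0.4,0,-0.3]
    - [-0.4,0,-0.3]
    - [-0.2,0,-0.1]
    - [0,0,0]
    - [0,0,0]
  turn: [0,0,0,0,0]
  hand: [0,0,0,0,0]

```text
t: 18.82
ee_pos: [608.2, -308.2, 214.5]
ee_rot: [-1.215, 1.121, -1.148]
contact_force: [-0.7, 0.4, -1.3]
width: 0.083
```

```bash
python3 -c "
from h import *
duo('m16',(240,360,330,450))"
```

```text
18.925 [ 608.3 -308.2  214.5] 0.087 [ 0.2 -0.7 -1.3] [-0.05  0.12  0.02] [[0.036, 0.995], [0.015, 0.092], [-0.999, 0.037]]
```

View pics/m16.png

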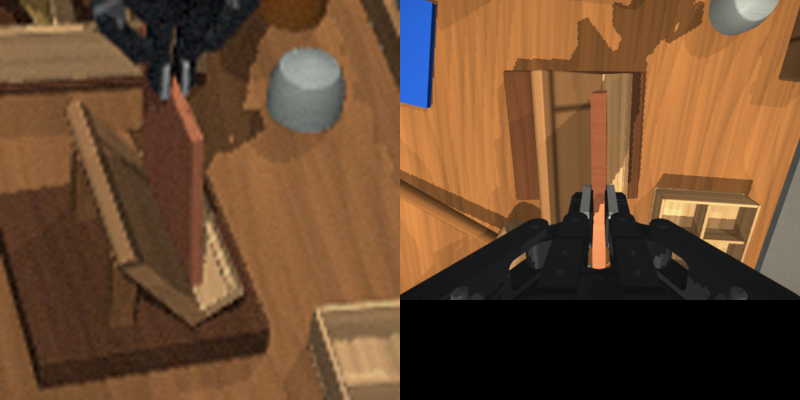

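Emit:
jog_arm:
  travel:
    - [-0.3,0,-0.3]
    - [-0.1,0,-0.2]
    - [0,0,0]
    - [0,0,0]
    - [0,0,0]
  turn: [0,0,0,0,0]
  hand: [0,0,0,0,0]

```text
t: 19.55
ee_pos: [606.1, -308.5, 214.1]
ee_rot: [-1.212, 1.113, -1.155]
contact_force: [-0.1, 0.4, 1.8]
width: 0.087
```

Emit:
jog_arm:
  travel:
    - [0,0,0]
    - [0,0,0]
    - [0,0,0]
    - [0,0,0]
    - [0,0,0]
  turn: [0,0,0,0,0]
  hand: [0.14,0.16,0.18,0.2,0.22]

```text
t: 20.18
ee_pos: [605.5, -308.6, 212.6]
ee_rot: [-1.213, 1.115, -1.153]
contact_force: [-0.3, -0.8, 0.9]
width: 0.219
```

```bash
python3 -c "
from h import *
duo('m17',(240,360,330,450))"
```

```text
20.275 [ 605.5 -308.6  212.7] 0.216 [ 0.1 -0.2  0.5] [ 0.    0.02 -0.07] [[0.041, 0.995], [0.012, 0.092], [-0.999, 0.042]]
```

View pics/m17.png

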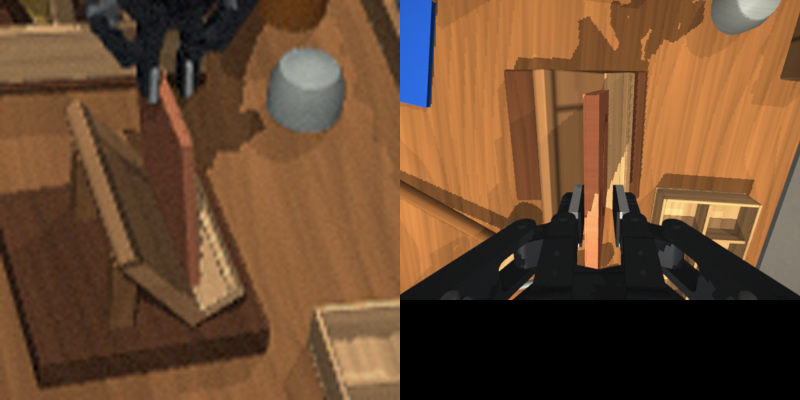

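Emit:
jog_arm:
  travel:
    - [0,0,-0.6]
    - [-0.2,0,-0.6]
    - [-0.5,0,-0.2]
    - [-0.6,0,-0.1]
    - [-0.6,0,-0.1]
  turn: [0,0,0,0,0]
  hand: [0.22,0.24,0.26,0.28,0.3]

```text
t: 20.9
ee_pos: [584.9, -308.5, 194.9]
ee_rot: [-1.214, 1.117, -1.152]
contact_force: [-0.0, -0.8, -0.5]
width: 0.301
```

```bash
python3 -c "
from h import *
duo('m18',(240,360,330,450))"
```

```text
21.0 [ 584.7 -308.5  195. ] 0.299 [-0.3 -0.9  0.3] [0.04 0.07 0.  ] [[0.039, 0.995], [0.013, 0.092], [-0.999, 0.04]]
```

View pics/m18.png

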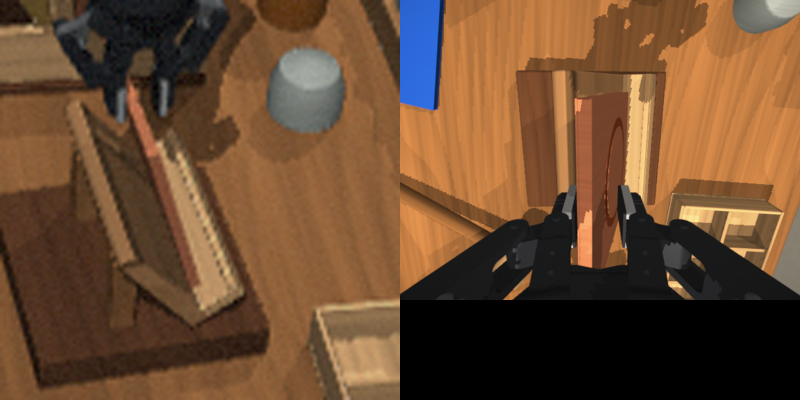

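Emit:
jog_arm:
  travel:
    - [-0.6,0,-0.2]
    - [-0.6,0,-0.2]
    - [-0.6,0,-0.2]
    - [-0.5,0,-0.2]
    - [-0.4,0,-0.2]
  turn: [0,0,0,0,0]
  hand: [0.34,0.38,0.42,0.46,0.5]

```text
t: 21.62
ee_pos: [555.6, -308.8, 184.5]
ee_rot: [-1.215, 1.117, -1.152]
contact_force: [-1.4, 0.2, -0.4]
width: 0.502
```

```bash
python3 -c "
from h import *
duo('m19',(240,360,330,450))"
```

```text
21.725 [ 555.4 -308.7  184.4] 0.502 [-2.1 -0.1 -0.1] [-0.    0.18 -0.03] [[0.038, 0.995], [0.013, 0.092], [-0.999, 0.039]]
```

View pics/m19.png

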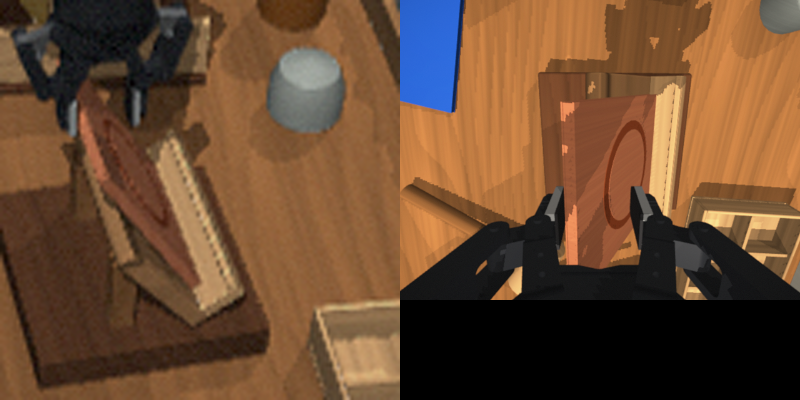

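Emit:
jog_arm:
  travel:
    - [-0.4,0,-0.1]
    - [-0.4,0,-0.1]
    - [-0.4,0,0]
    - [-0.4,0,0]
    - [-0.4,0,0]
  turn: [0,0,0,0,0]
  hand: [0.52,0.54,0.56,0.56,0.56]

```text
t: 22.35
ee_pos: [535.0, -308.6, 182.7]
ee_rot: [-1.214, 1.116, -1.152]
contact_force: [0.3, 0.1, -0.5]
width: 0.562
```

```bash
python3 -c "
from h import *
duo('m20',(240,360,330,450))"
```

```text
22.45 [ 534.9 -308.7  182.8] 0.561 [ 0.8 -0.3 -0.5] [ 0.02  0.03 -0.02] [[0.04, 0.995], [0.012, 0.092], [-0.999, 0.041]]
```

View pics/m20.png

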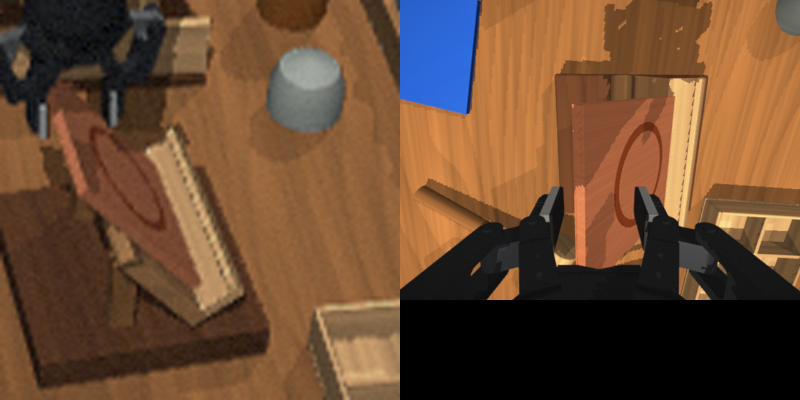

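Emit:
jog_arm:
  travel:
    - [0,0,1]
    - [0,0,2]
    - [0,0,4]
    - [-0.5,0,5]
    - [-1,2,5]
  turn: [0,0,0,0,0]
  hand: [0.56,0.56,0.56,0.56,0.56]

```text
t: 23.08
ee_pos: [518.5, -287.8, 353.4]
ee_rot: [-1.214, 1.125, -1.146]
contact_force: [1.0, -0.0, -0.8]
width: 0.559
```

Emit:
jog_arm:
  travel:
    - [1,2,1]
    - [2,2,0]
    - [2,0,0]
    - [0,0,0]
    - [0,0,0]
  turn: [0,0,0,0,0]
  hand: [1,1,1,1,1]

```text
t: 23.7
ee_pos: [570.3, -246.0, 378.1]
ee_rot: [-1.21, 1.105, -1.162]
contact_force: [1.0, 0.9, 0.1]
width: 1.002
```

```bash
python3 - <<'E'
from h import *
look('w21',['rest_face','copper_panel'])
look('s21',['copper_panel'],'side')
s=bot.observe();print(s['t'],s['ee_pos'],s['dq'].round(3),s['contact_force'])
a=cv2.imread('pics/s21.png')[250:350,320:420];cv2.imwrite('pics/c8.png',cv2.resize(a,None,fx=6,fy=6,interpolation=2))
E
```

```text
rest_face [([337.0, 245.6], 0.56)]
copper_panel [([31.0, 123.3], 0.81), ([338.8, 248.4], 0.75)]
copper_panel [([382.2, 305.5], 0.96), ([237.1, 303.9], 0.88), ([289.2, 206.5], 0.84)]
23.95 [ 570.09176779 -246.25597064  377.43855208] [-0.     0.002 -0.     0.002 -0.001  0.   ] [-0.76373675  0.09034072 -0.09306382]
```

View pics/w21.png

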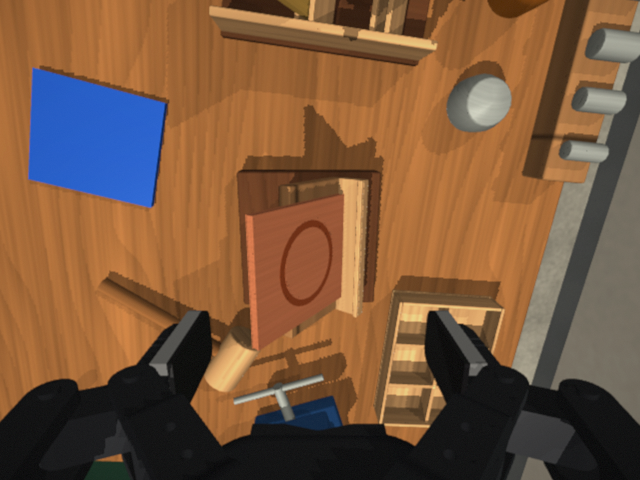

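View pics/c8.png

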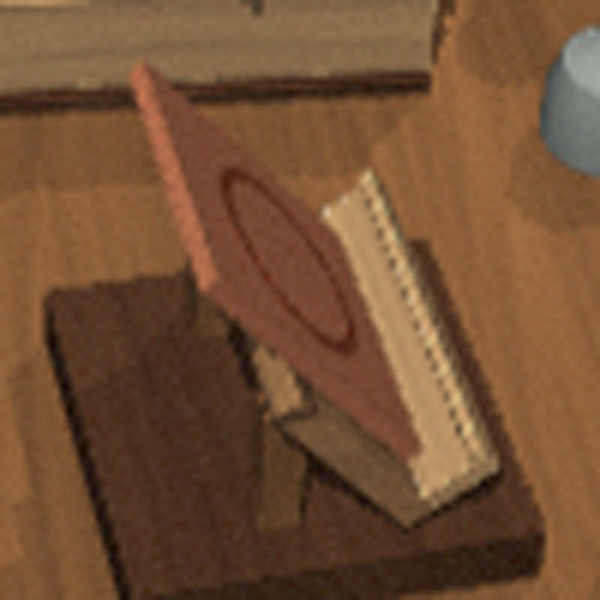

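```bash
python3 - <<'E'
import cv2
a=cv2.imread('pics/w21.png')[165:350,235:390];cv2.imwrite('pics/c9.png',cv2.resize(a,None,fx=4,fy=4,interpolation=2)[:,:][:800])
a=cv2.imread('pics/w21.png')[170:325,320:385];cv2.imwrite('pics/c10.png',cv2.resize(a,None,fx=3.8,fy=3.8,interpolation=2))
E
cat > ov.py <<'E'
import fit2
from fit2 import *
import sys
T3=np.load('pics/w21.npy')
# fit panel: unknown rest correction using ledge corners? project seated panel edges
M,t=fr(r2.x)
for nm,q in [('foot upper +y',(9,70,0)),('foot upper -y',(9,-70,0)),('top upper +y',(9,70,160)),('top upper -y',(9,-70,160)),('corner +y',(0,90,0)),('corner -y',(0,-90,0)),('ledge out +y',(36,90,5)),('ledge out -y',(36,-90,5)),('top lower +y',(0,70,160)),('top lower -y',(0,-70,160))]:
    print(nm,proj('wrist',M@np.array(q)+t,T3).round(1),proj('side',M@np.array(q)+t).round(1))
E
python3 ov.py
```

```text
foot upper +y [345.8 195.6] [377.2 289.7]
foot upper -y [341.8 297.9] [391.1 326.3]
top upper +y [255.5 217.2] [344.5 260.6]
top upper -y [260.  351.5] [356.9 297.5]
corner +y [340.3 178.9] [372.9 286.6]
corner -y [335.8 309.4] [390.5 333.8]
ledge out +y [363.9 181.8] [382.1 278.8]
ledge out -y [356.7 318.2] [400.7 325.7]
top lower +y [248.4 215.9] [341.9 262.5]
top lower -y [253.6 348.6] [354.  299.5]
```

View pics/c10.png

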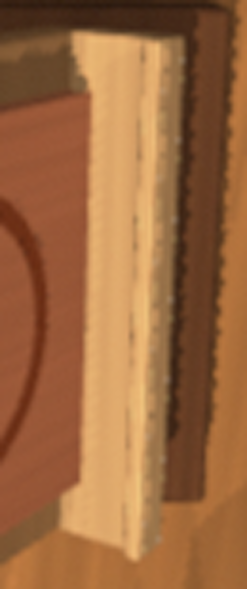

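View pics/c9.png

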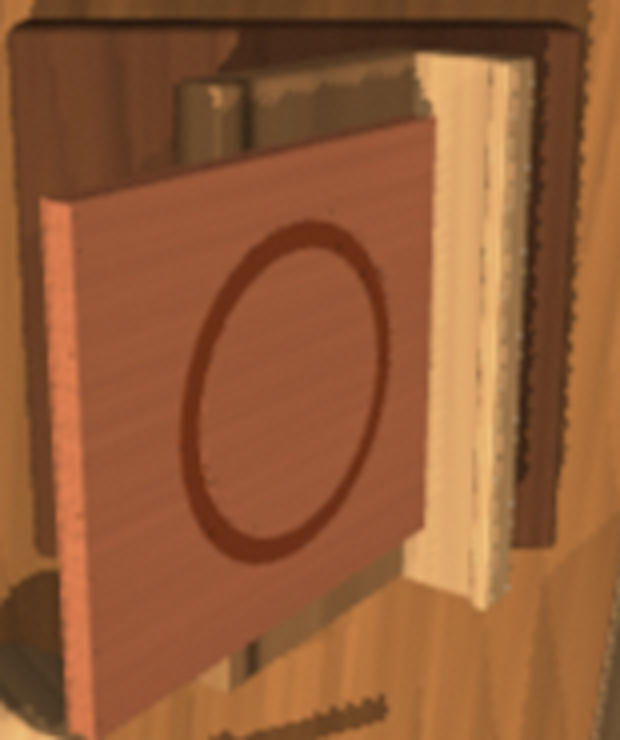

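Emit:
jog_arm:
  travel:
    - [2,1.5,-2]
    - [2,1.5,-2]
    - [1,0,-2]
    - [0,0,0]
    - [0,0,0]
  turn: [0,0,0,0,0]
  hand: [1,1,1,1,1]

```text
t: 24.58
ee_pos: [623.6, -211.2, 309.6]
ee_rot: [-1.212, 1.11, -1.155]
contact_force: [0.5, -0.4, 0.7]
width: 0.996
```

```bash
python3 - <<'E'
from h import *
look('w22',[])
s=bot.observe();print(s['t'],s['ee_pos'],s['dq'].round(3),s['contact_force'])
a=cv2.imread('pics/w22.png')
cv2.imwrite('pics/c11.png',cv2.resize(a[180:480,180:420],None,fx=2,fy=2,interpolation=2))
E
sed -i "s/w21.npy/w22.npy/" ov.py; python3 ov.py
```

```text
24.625 [ 623.52972943 -211.21472162  309.3169894 ] [-0.008 -0.008 -0.003 -0.004  0.003 -0.001] [ 0.29434036 -0.38086292 -0.26379552]
foot upper +y [302.8 234.4] [377.2 289.7]
foot upper -y [302.1 347.1] [391.1 326.3]
top upper +y [172.4 277.3] [344.5 260.6]
top upper -y [188.1 429.5] [356.9 297.5]
corner +y [296.4 215.3] [372.9 286.6]
corner -y [296.2 358.9] [390.5 333.8]
ledge out +y [320.9 220.8] [382.1 278.8]
ledge out -y [317.8 371.7] [400.7 325.7]
top lower +y [165.3 274.6] [341.9 262.5]
top lower -y [181.7 424.8] [354.  299.5]
```

View pics/w22.png

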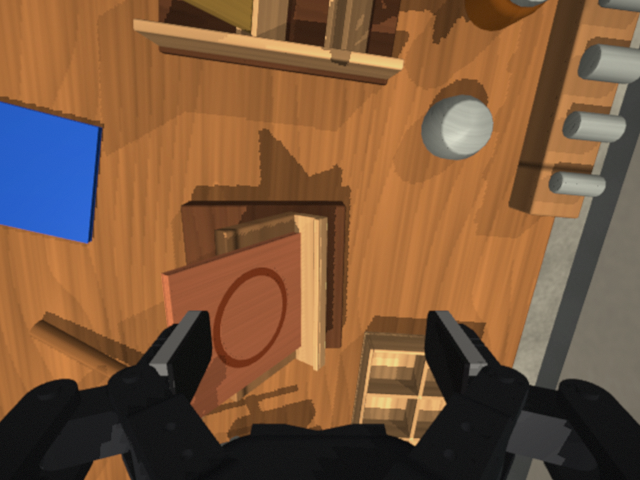

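```bash
python3 - <<'E'
import cv2
a=cv2.imread('pics/w22.png')
cv2.imwrite('pics/c11.png',cv2.resize(a[205:285,155:335],None,fx=4.4,fy=4.4,interpolation=2))
cv2.imwrite('pics/c12.png',cv2.resize(a[205:385,280:335],None,fx=3.3,fy=3.3,interpolation=2))
E
```

```text
(no output)
```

View pics/c11.png

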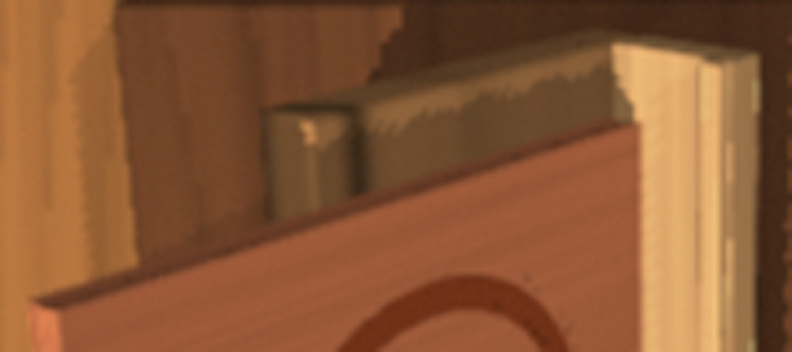

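View pics/c12.png

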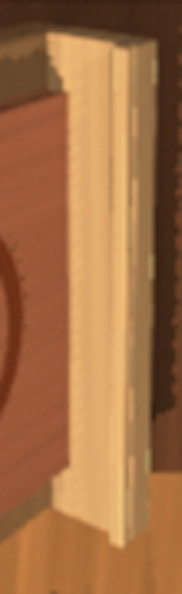

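```bash
python3 - <<'E'
from h import *
a=cv2.imread('pics/s21.png')[130:270,290:420];b=cv2.imread('pics/s5.png')[130:270,290:420]
cv2.imwrite('pics/c13.png',np.hstack([cv2.resize(x,(390,420),interpolation=2) for x in (b,a)]))
E
```

```text
(no output)
```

View pics/c13.png

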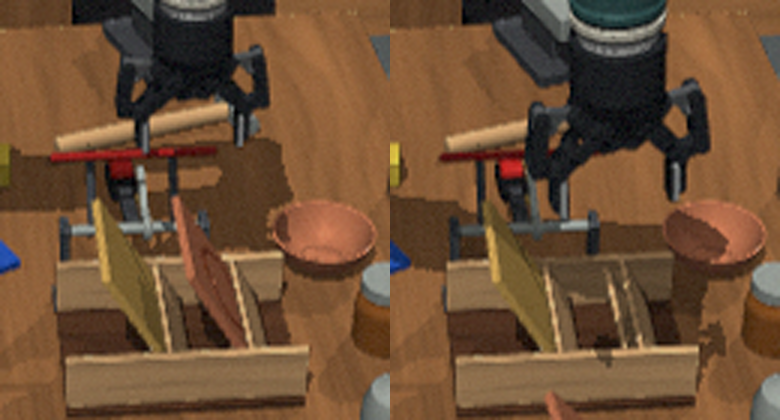

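```bash
python3 -c "
from h import *
print(bot.hand_in(), bot.observe()['t'])"
```

```text
the job is handed in; nothing more can be done
the job is handed in; nothing more can be done
```

I carried out the whole job and handed it in at about t ≈ 24.6 s of the 61 s allowed. `bot.hand_in()` reports no verdict, so what follows rests on my own last checks.

- **Lever:** I pressed the red button with the shut fingers and swung the lever down to its stop, reaching about 10 N on the way. The last pictures show it still down and the keeper bar clear.
- **Copper panel:** I gripped its top edge in the far slot and slid it up along the slot. It swung upright in the fingers as it came free. I then set its foot in the corner of the ledge and leaned it back onto the board on the open finger.
- **Seating:** In the last two wrist views the panel's corners lie within about 1 to 3 px (a few mm at most) of the computed seated position. The panel looks parallel to the ledge and board, near the middle, and right way up. Part of that offset was error in my estimate of where the rest stands.
- **Bystanders:** The brass panel looks unmoved beside the earlier picture. I noticed no shift in the other things but did not measure each one. The gripper was clear of everything at hand-in.
- **Disagreements:** The side and wrist cameras differed by about 7 mm on where the hanging panel's foot was. I settled it by lowering gently until it touched. The gripper also tilted up to about 4 degrees under load, which did no harm.

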